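# Pack straw bundles into lidded cartons and stack them

### The arm

A 7-joint arm with a two-finger parallel gripper is mounted at the origin on the work surface. World frame = base frame: x ahead of the robot, y to its left, z up, the work surface at z = 0. Lengths are in m, angles in rad, forces in N, time in s.
With the tool pointing down it reaches from about 0.425 to 0.875 m from the base axis. Payload 8.4 kg.
Tool frame: the origin (TCP) lies at the very end of the fingers, on their centre line; the grasp point (between the pads) lies bot.hold_point_z behind it (bot.hold_point_z is the distance from the TCP to the grasp point, in m); z points along the fingers, y is the line along which they close (so a half turn about z gives the same grasp; the last joint's range is limited). The gripper opens to 87 mm and grips with 3 to 60 N. Pads are 19 mm wide; open, the fingers measure 117 mm over their backs; the gripper's body (75 mm by 190 mm) begins 51 mm behind the grasp point.
Start: joints at [-1.409, 0.333, 0.04, 1.465, -0.013, 1.343, -0.059], TCP at [0.168, 0.628, 0.223] pointing down, gripper open.
Joint ranges: [-2.58, 2.58], [-0.38, 2.09], [-1.3, 1.39], [0.25, 2.4], [-1.5, 4.64], [0.08, 2.09], [-2.65, 2.65]. Speed limits (rad/s): [2.22, 2.22, 2.79, 2.79, 3.14, 3.14, 3.14].

### API

Orientations are given as [roll, pitch, yaw] about the fixed x, y, z axes, in that order (R = Rz(yaw) Ry(pitch) Rx(roll)).
In Python, from workcell import sensors, snapshot, job, bot gives the robot as it stands. The module is installed in compiled form; this text tells all that it offers.
- The arm moves only by the tool jog_arm, never from a script. Its argument "targets" is a list that holds one entry, the list of rows, each a list of 6 numbers: the shift along the tool's x, y, z each as a share of 0.03 m, from -1 to 1, then the turn, a rotation vector about the tool's x, y, z each as a share of 4 degrees, from -1 to 1. In form: [[[tx, ty, tz, wx, wy, wz], ...]]. A call has 1 to 10 rows; each row shifts and turns the commanded pose from where the row before left it, along the tool's axes as they then stand; what a row does not reach is not made up. A row lasts 1/10 s, in which the tool goes at most 50 mm and 8.59 degrees, less where a joint would pass 70% of its speed; a pose out of reach is approached as far as the arm can. A call with a number of a shift or a turn outside -1 to 1 is refused whole. A call with a gripper value outside its range is refused whole. "hand" is the opening, from -1 (shut) to 1 (fully open), set as the call begins (left out, the last holds). The fingers move at their own pace and stop on an object; the grip force is fixed at half the most. Time passes only in rows, so rows that do not move let the fingers close. It gives the time, the measured TCP pose, the force, the opening and the grip force at its end, in the units of the state.
- sensors.read_state(): the state, without advancing time (a new reading comes with each control period).
- snapshot(name): name is "side" or "top" or "wrist"; returns a dict with "color" (384x512x3 uint8, red, green, blue), "fx", "fy", "cx", "cy" (pixels), "extrinsics" (4x4, takes a point from camera to world coordinates). Camera axes: x right, y down, z forward; pixel columns grow to the right and rows downward; lengths in m; the calibration is good to about 2 mm. The wrist camera is an equidistant fisheye: a pixel r from the principal point sees the ray r / f radians off the axis. A picture is of the moment at which its call begins. There is no depth.
- job.finish_job(): hands the job in; it is judged then, once.
The state is a dict: "time_s": time; "joints": joint angles; "dq": joint speeds; "effort": joint torques, N m; "position": TCP position; "eef_rot": TCP orientation; "wrist_force": force on the tool from outside, world axes, zero at the start; "ft_torque": the same for the moment, N m; "width": opening from 0.0 (shut) to 1.0 (fully open); "grip_force": force on a finger pad.
Only numpy, scipy, OpenCV 4.12 (cv2) and the standard library are available. Lean on these libraries where they do the work, as an engineer would, in place of code of your own. Each camera call takes 0.05 s, during which the arm holds its last target. There are 200 camera calls.

### The job

Pack every open carton on the table: take a bundle of straws from the grey bin and lay it in the carton, put a lid from the pile on so that it sits level and fully down on the rim, and stack the closed cartons in one square column, centred on the plywood board and in line with it. Lids and bundles left over do not matter; do not disturb the bottle, the tape roll or the clear tub.

Things in the scene. Friction and masses are not known exactly. Their poses are not given: they have to be found in the camera images.
- carton0: open carton, loose, may be absent: brown base 116 x 68 mm, 22 mm high, then a narrower white neck 103 x 55 mm up to the rim at 36 mm. Inside 97 x 49 mm, floor 3 mm. Origin: centre of the underside; x along the length, z up. Lidded it is 40 mm high, flat on top; only weight holds the lid, so lift by the base, which is wider than the lid
- carton1: open carton, loose, may be absent: brown base 116 x 68 mm, 22 mm high, then a narrower white neck 103 x 55 mm up to the rim at 36 mm. Inside 97 x 49 mm, floor 3 mm. Origin: centre of the underside; x along the length, z up. Lidded it is 40 mm high, flat on top; only weight holds the lid, so lift by the base, which is wider than the lid
- carton2: open carton, loose, may be absent: brown base 116 x 68 mm, 22 mm high, then a narrower white neck 103 x 55 mm up to the rim at 36 mm. Inside 97 x 49 mm, floor 3 mm. Origin: centre of the underside; x along the length, z up. Lidded it is 40 mm high, flat on top; only weight holds the lid, so lift by the base, which is wider than the lid
- lid0: loose brown card lid: plate 112 x 64 mm, 4 mm thick, with a 2 mm skirt reaching 10 mm below it, 14 mm high in all; 108 x 60 mm inside, 2.5 mm play each side on a carton's neck. Origin: centre of the underside (skirt's lower edge); x along the length, z up. The lids start in one flat pile, 14 mm apart. Seated, its origin is 26 mm above the carton's
- lid1: loose brown card lid: plate 112 x 64 mm, 4 mm thick, with a 2 mm skirt reaching 10 mm below it, 14 mm high in all; 108 x 60 mm inside, 2.5 mm play each side on a carton's neck. Origin: centre of the underside (skirt's lower edge); x along the length, z up. The lids start in one flat pile, 14 mm apart. Seated, its origin is 26 mm above the carton's
- lid2: loose brown card lid: plate 112 x 64 mm, 4 mm thick, with a 2 mm skirt reaching 10 mm below it, 14 mm high in all; 108 x 60 mm inside, 2.5 mm play each side on a carton's neck. Origin: centre of the underside (skirt's lower edge); x along the length, z up. The lids start in one flat pile, 14 mm apart. Seated, its origin is 26 mm above the carton's
- bundle0: bundle of straw-coloured stalks with a white paper band, rigid, 30 mm wide (its x), 80 mm long (its y), 24 mm high. Origin: centre of the underside; z up. Starts in the grey bin, lying across it. Only one fits in a carton, lengthwise
- bundle1: bundle of straw-coloured stalks with a white paper band, rigid, 30 mm wide (its x), 80 mm long (its y), 24 mm high. Origin: centre of the underside; z up. Starts in the grey bin, lying across it. Only one fits in a carton, lengthwise
- bundle2: bundle of straw-coloured stalks with a white paper band, rigid, 30 mm wide (its x), 80 mm long (its y), 24 mm high. Origin: centre of the underside; z up. Starts in the grey bin, lying across it. Only one fits in a carton, lengthwise
- bin: grey open plastic bin, fixed, outside 278 x 122 mm, 52 mm high, walls 5 mm, floor 5 mm. Origin: centre of the underside; x along its length. The bundles lie in a row along its x, about 88 mm apart
- board: plain plywood packing board, fixed, 140 x 92 x 10 mm. Origin: centre of the underside; x along its length
- board_top (a point): centre of the packing board's upper face, 10 mm above the table; axes as the board's
- sanitiser: clear bottle, 60 mm across, 140 mm high; bystander, leave alone. Origin: centre of the underside
- tape_roll: pale tape roll lying flat, 90 mm across, 24 mm high; bystander, leave alone. Origin: centre of the underside
- scrap_tub: clear tub of loose sticks, 110 x 140 mm, 60 mm high; bystander, leave alone. Origin: centre of the underside
Mind the look-alikes: they are no part of the job. Leave any green or red look-alike of the bundle0 alone.

How it is judged:
By the outcome, as a careful person would: the job done as asked, in the order asked, and still so for the second after the job is handed in, with the robot touching nothing.
Of carton0, carton1, carton2 only 2 to 3 are there at a start; the rules pass over those that are not, and their reading is None.
At some moment in a run one of carton0, carton1, carton2 may be knocked a few centimetres aside while the robot is not near it.
It also fails if it takes over 210 s, if anything falls off the work surface, if the arm or the gripper's body presses on something with over 40 N, if the wrist force passes 120 N, or if a joint passes its speed limit or range.

## Working session

There is one attempt and no reset: what is moved stays moved. The work goes in short steps, Python scripts to look and compute and a tool call to move; the robot and the scene stay as the last step left them, time stands still between calls to the robot, and variables do not carry over. Pictures are saved under pics/ and viewed, at most 14 in all, crops included, and the job is handed in when it is done.

Besides the shell and the picture viewer there is one more tool, called after "Request:" as name(argument=value, ...), one argument or row to a line, values as JSON. jog_arm: Moves the arm, as the interface text tells. Its arguments: {"type":"object","properties":{"targets":{"type":"array","items":{"type":"array","items":{"type":"array","items":{"type":"number","minimum":-1,"maximum":1}}}},"hand":{"type":"number"}},"required":["targets"]}

```bash
mkdir -p pics; python3 - <<'E'
from workcell import sensors, snapshot, job, bot
import cv2,numpy as np,pickle
print(bot.hold_point_z); s=sensors.read_state(); print({k:np.round(v,3) for k,v in s.items()})
for n in ("top","side","wrist"):
    p=snapshot(n); pickle.dump(p,open(f'pics/{n}0.pkl','wb'))
    print(n,p["fx"],p["fy"],p["cx"],p["cy"],np.round(p["extrinsics"],3).tolist())
    im=cv2.cvtColor(p["color"],cv2.COLOR_RGB2BGR)
    cv2.imwrite(f'pics/{n}0.png',cv2.resize(im,(800,600),interpolation=cv2.INTER_CUBIC))
E
```

```text
0.0187
{'time_s': np.float64(0.0), 'joints': array([-1.409,  0.334,  0.04 ,  1.466, -0.013,  1.343, -0.059]), 'dq': array([ 0.001, -0.001,  0.001,  0.001, -0.   , -0.001,  0.   ]), 'effort': array([-1.0000e-03, -6.5634e+01,  1.3350e+00, -4.0381e+01, -6.0000e-02,
        4.4000e-02,  0.0000e+00]), 'position': array([0.167, 0.628, 0.222]), 'eef_rot': array([-3.14 ,  0.   ,  2.881]), 'wrist_force': array([-0.122,  0.272,  0.075]), 'ft_torque': array([ 0.045, -0.057, -0.01 ]), 'grip_force': np.float64(0.0), 'width': np.float64(1.001)}
top 419.6171534080401 419.6171534080401 254.33506984085815 184.8283806717292 [[-0.001, -0.987, 0.158, 0.35], [-1.0, 0.001, -0.003, 0.02], [0.003, -0.158, -0.987, 1.384], [0.0, 0.0, 0.0, 1.0]]
side 399.455811319364 399.455811319364 253.35483799756716 193.81441538116857 [[0.941, -0.219, 0.257, 0.274], [-0.337, -0.598, 0.727, -0.759], [-0.006, -0.771, -0.637, 0.76], [0.0, 0.0, 0.0, 1.0]]
wrist 297.3186396354542 297.3186396354542 253.13295020138605 197.07519399104658 [[0.258, 0.932, 0.256, 0.098], [0.966, -0.248, -0.07, 0.647], [-0.002, 0.265, -0.964, 0.384], [0.0, 0.0, 0.0, 1.0]]
```

View pics/top0.png

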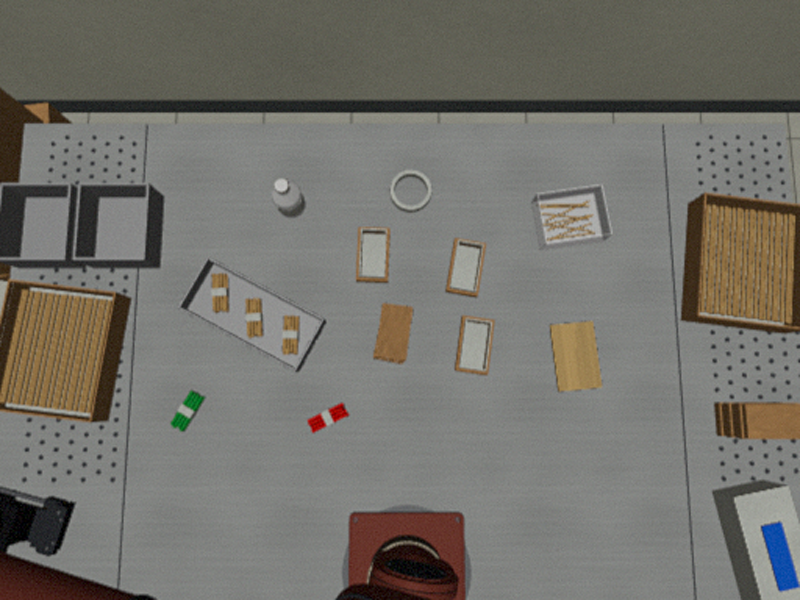

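View pics/side0.png

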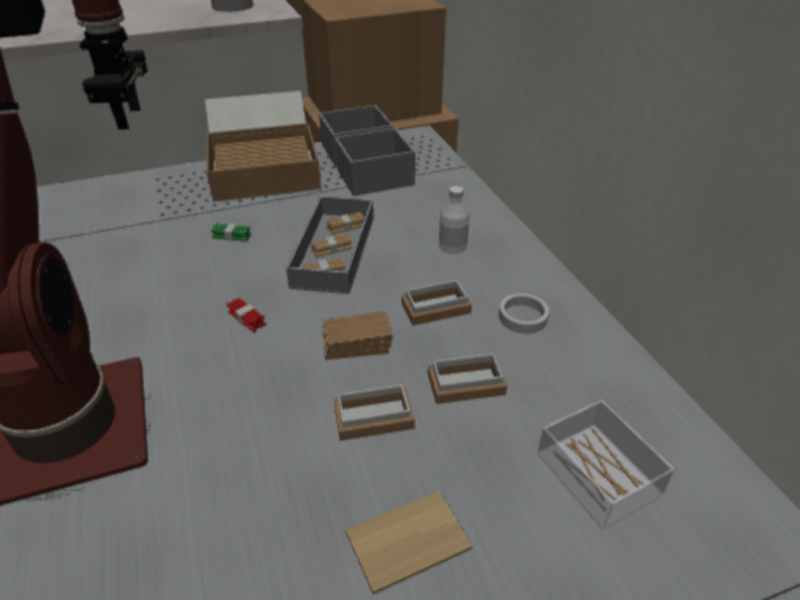

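The top view shows three cartons at about (373,255), (466,267) and (475,345), the lid pile at (394,333), the bin with its bundles at (253,315) and the board at (576,356). The side view agrees. I'll enlarge both halves to read corners.

```bash
python3 - <<'E'
import cv2,pickle
p=pickle.load(open('pics/top0.pkl','rb'));im=cv2.cvtColor(p["color"],cv2.COLOR_RGB2BGR)
def crop(n,x,y,w,h,s):
    c=cv2.resize(im[y:y+h,x:x+w],None,fx=s,fy=s,interpolation=cv2.INTER_CUBIC)
    for i in range(0,w,10): cv2.putText(c,str(x+i),(i*s,8),0,.3,(0,255,255),1); cv2.line(c,(i*s,10),(i*s,14),(0,255,255),1)
    for j in range(10,h,10): cv2.putText(c,str(y+j),(0,j*s+3),0,.3,(0,255,255),1); cv2.line(c,(20,j*s),(24,j*s),(0,255,255),1)
    cv2.imwrite(n,c)
crop('pics/c1.png',222,142,98,100,6); crop('pics/c2.png',112,160,100,80,7)
E
```

```text
(no output)
```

View pics/c1.png

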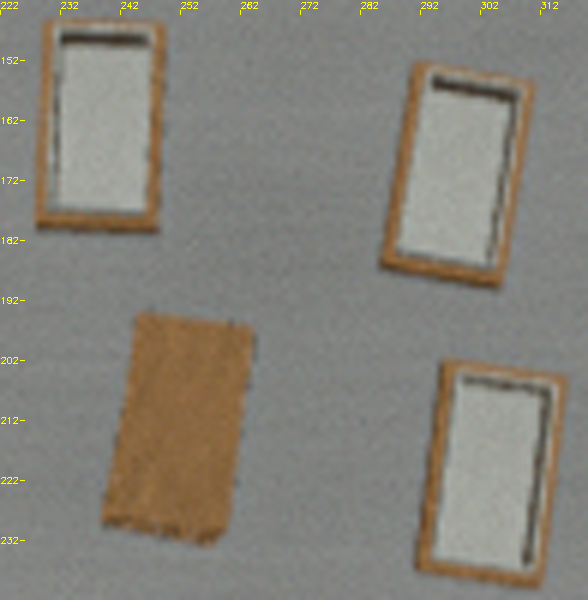

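View pics/c2.png

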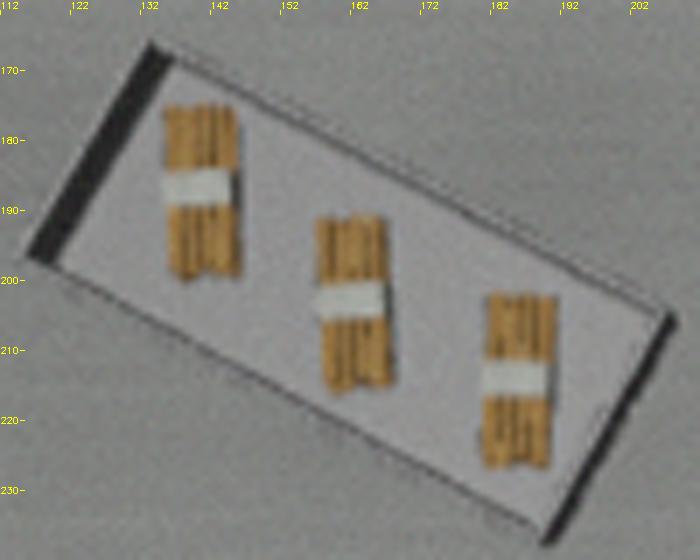

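Carton corners, e.g. the left carton at (229,145)-(249,180), and the lid pile at (244,194)-(264,232) are clear. The bundles centre near (140,187), (162,203) and (186,214), each turned relative to the bin. Next I fit box silhouettes to get poses.

```bash
cat > h.py <<'E'
import numpy as np,cv2,sys,pickle
from scipy.optimize import minimize
from scipy.spatial.transform import Rotation as R
from workcell import sensors, snapshot, job, bot
def project(p,P,fish):
    E=p["extrinsics"]; c=(np.asarray(P)-E[:3,3])@E[:3,:3]
    if fish:
        rr=np.hypot(c[:,0],c[:,1])+1e-12; th=np.arctan2(rr,c[:,2]); k=th/rr
        return np.c_[p["cx"]+p["fx"]*k*c[:,0],p["cy"]+p["fy"]*k*c[:,1]]
    return np.c_[p["cx"]+p["fx"]*c[:,0]/c[:,2],p["cy"]+p["fy"]*c[:,1]/c[:,2]]
def box(l,w,z0,z1): return [(sx*l/2,sy*w/2,z) for sx in(-1,1) for sy in(-1,1) for z in(z0,z1)]
MOD=dict(carton=box(.116,.068,0,.022)+box(.103,.055,.022,.036),
 closed=box(.116,.068,0,.022)+box(.112,.064,.026,.04),
 lids3=box(.112,.064,0,.042),lids2=box(.112,.064,0,.028),lids1=box(.112,.064,0,.014),
 board=box(.14,.092,0,.01),bundle=box(.03,.08,0,.024))
def xyz(m,q,z=0):
    M=np.array(MOD[m]); c,s=np.cos(q[2]),np.sin(q[2])
    return np.c_[q[0]+c*M[:,0]-s*M[:,1],q[1]+s*M[:,0]+c*M[:,1],M[:,2]+z]
K=8
def fit(p,m,q0,z=0,fish=False,thr=70,hull=True):
    """silhouette fit (saturation mask) of a model about pose guess q0=[x,y,yaw] -> pose, IoU"""
    pp=project(p,xyz(m,q0,z),fish); a=np.floor(pp.min(0)-10).astype(int).clip(0); b=np.ceil(pp.max(0)+10).astype(int)
    S=cv2.cvtColor(p["color"],cv2.COLOR_RGB2HSV)[a[1]:b[1],a[0]:b[0],1]
    S=cv2.resize(S,None,fx=K,fy=K,interpolation=cv2.INTER_CUBIC)
    B=(S>thr).astype(np.uint8); n,L,st,ce=cv2.connectedComponentsWithStats(B)
    g=cv2.fillConvexPoly(np.zeros_like(B),cv2.convexHull(np.int32((pp-a+.5)*K)),1)
    k=1+np.argmax([((L==i)&(g>0)).sum() for i in range(1,n)]); B=(L==k).astype(np.uint8)
    c=max(cv2.findContours(B,0,2)[0],key=cv2.contourArea); B=cv2.fillConvexPoly(B,cv2.convexHull(c),1) if hull else cv2.drawContours(B,[c],0,1,-1)
    def iou(q):
        u=(project(p,xyz(m,q,z),fish)-a+.5)*K
        r=cv2.fillConvexPoly(np.zeros_like(B),cv2.convexHull(np.int32(np.round(u*16)).reshape(-1,1,2)),1,shift=4)
        return -(r&B).sum()/(r|B).sum()
    q=np.array(q0,float)
    for st in (.01,.004,.0015):
        sx=np.vstack([q]+[q+d for d in np.diag([st,st,st*12])]); o=minimize(iou,q,method='Nelder-Mead',options=dict(initial_simplex=sx,xatol=1e-5,fatol=1e-5)); q=o.x
    return q,-o.fun
def back(p,u,z):
    E=p["extrinsics"]; d=E[:3,:3]@np.array([(u[0]-p["cx"])/p["fx"],(u[1]-p["cy"])/p["fy"],1]); return E[:3,3]+d*(z-E[2,3])/d[2]
def wrap(a): return (a+np.pi/2)%np.pi-np.pi/2
class Plan:
    "keeps a commanded pose (pointing down) and prints rows for each leg"
    def __init__(s,pos=None,yaw=None):
        st=sensors.read_state(); s.p=np.array(st["position"] if pos is None else pos); s.y=st["eef_rot"][2] if yaw is None else yaw
    def go(s,x,y,z,yaw=None,n=None,name='',v=28.):
        """straight leg; yaw = where tool x shall point, mod pi, absolute if given"""
        t=np.array([x,y,z]); yaw=s.y if yaw is None else yaw
        dy=wrap(yaw-s.y); d=t-s.p; n=n or int(max(1,np.ceil(np.linalg.norm(d)*1000/v),np.ceil(abs(np.degrees(dy))/3.9)))
        Ry=lambda a:np.array([[np.cos(a),np.sin(a),0],[np.sin(a),-np.cos(a),0],[0,0,-1]])
        # first translate n rows at current yaw; turning: shift rows use the yaw at each row
        rows=[]
        for i in range(n):
            ya=s.y+dy*i/n; l=Ry(ya).T@(d/n)/.03
            rows.append([round(float(v),3) for v in (*l,0,0,-np.degrees(dy)/n/4)])
        s.p=t; s.y+=dy
        print(name,n,'rows:',rows[0] if abs(dy)<.005 else rows)
E
python3 - <<'E'
from h import *
p=pickle.load(open('pics/top0.pkl','rb'))
def rep(n,m,u0,u1,zt,z=0,lenx=True):
    # u0,u1: ends of the long axis in 512 pixels
    A,B=back(p,u0,zt),back(p,u1,zt); d=B-A; yaw=np.arctan2(d[1],d[0])-(0 if lenx else np.pi/2); c=(A+B)/2
    q,i=fit(p,m,[c[0],c[1],wrap(yaw)],z); print(n,np.round(c[:2],4),'fit',np.round(q[:2],4),np.round(np.degrees(q[2]),1),'iou',round(i,3),'r',np.hypot(*q[:2]).round(3),'yawguess',np.degrees(wrap(yaw)).round(1))
rep('cA','carton',(239,179),(239,146),.022); rep('cB','carton',(295,188),(300,154),.022); rep('cC','carton',(302,238),(306,204),.022)
rep('lids','lids3',(249.5,229),(254,195),.042); rep('board','board',(370,249),(367,207),.01)
rep('b0','bundle',(141.5,199),(140.5,176),.029,.005,False);rep('b1','bundle',(163,215),(162,192),.029,.005,False);rep('b2','bundle',(185.5,226),(186.5,203),.029,.005,False)
E
```

```text
cA [0.6438 0.0673] fit [0.7004 0.1044] -40.9 iou -241033085163193.75 r 0.708 yawguess 0.3
cB [ 0.615  -0.1263] fit [ 0.6579 -0.0735] -17.9 iou -219549208813386.5 r 0.662 yawguess -9.2
cC [ 0.4498 -0.1445] fit [ 0.3858 -0.0618] 1.9 iou -0.0 r 0.391 yawguess -7.8
lids [0.4773 0.0249] fit [0.5151 0.1071] -8.3 iou -0.0 r 0.526 yawguess -7.5
board [ 0.4278 -0.3562] fit [ 0.4646 -0.3175] -2.0 iou -151750115775826.88 r 0.563 yawguess 1.6
b0 [0.5589 0.3866] fit [0.5823 0.3533] -76.0 iou -0.0 r 0.681 yawguess -85.2
b1 [0.5063 0.3147] fit [0.5297 0.2814] -76.5 iou -0.0 r 0.6 yawguess -85.6
b2 [0.4705 0.2376] fit [0.4938 0.2042] 98.1 iou -0.0 r 0.534 yawguess 88.9h.py:32: RuntimeWarning: overflow encountered in scalar negative
  return -(r&B).sum()/(r|B).sum()
```

```bash
sed -i 's/return -(r&B).sum()\/(r|B).sum()/return -float((r\&B).sum())\/float((r|B).sum())/' h.py
cat > m.py <<'E'
from h import *
p=pickle.load(open('pics/top0.pkl','rb'))
def rep(n,m,u0,u1,zt,z=0,lenx=True,thr=70):
    A,B=back(p,u0,zt),back(p,u1,zt); d=B-A; yaw=np.arctan2(d[1],d[0])-(0 if lenx else np.pi/2); c=(A+B)/2
    q,i=fit(p,m,[c[0],c[1],wrap(yaw)],z,thr=thr); print(n,np.round(c[:2],4),'fit',np.round(q[:2],4),np.round(np.degrees(q[2]),1),'iou',round(i,3),'r',np.hypot(*q[:2]).round(3),'yawguess',np.degrees(wrap(yaw)).round(1))
rep('cA','carton',(239,179),(239,146),.022); rep('cB','carton',(295,188),(300,154),.022); rep('cC','carton',(302,238),(306,204),.022)
rep('lids','lids3',(249.5,229),(254,195),.042); rep('board','board',(370,249),(367,207),.01)
rep('b0','bundle',(141.5,199),(140.5,176),.029,.005,False);rep('b1','bundle',(163,215),(162,192),.029,.005,False);rep('b2','bundle',(185.5,226),(186.5,203),.029,.005,False)
P=Plan(); b=(.4705,.2376)
P.go(.45,.28,.2,P.y,name='toward')
E
python3 m.py
```

```text
cA [0.6438 0.0673] fit [0.6456 0.0703] -2.1 iou 0.98 r 0.649 yawguess 0.3
cB [ 0.615  -0.1263] fit [ 0.6177 -0.1279] -10.1 iou 0.987 r 0.631 yawguess -9.2
cC [ 0.4498 -0.1445] fit [ 0.4521 -0.1434] -8.3 iou 0.99 r 0.474 yawguess -7.8
lids [0.4773 0.0249] fit [0.4761 0.0268] -9.7 iou 0.938 r 0.477 yawguess -7.5
board [ 0.4278 -0.3562] fit [ 0.4296 -0.3552] 5.6 iou 0.978 r 0.557 yawguess 1.6
b0 [0.5589 0.3866] fit [0.5531 0.3923] -79.7 iou 0.373 r 0.678 yawguess -85.2
b1 [0.5063 0.3147] fit [0.5037 0.3195] -79.3 iou 0.372 r 0.596 yawguess -85.6
b2 [0.4705 0.2376] fit [0.4713 0.2427] 94.4 iou 0.367 r 0.53 yawguess 88.9
toward 17 rows: [-0.711, -0.516, 0.043, 0.0, 0.0, -0.0]
```

```bash
python3 - <<'E'
s=open('h.py').read()
a=s.index("    k=1+np.argmax"); b=s.index("    c=max(cv2.find")
s=s[:a]+"    B=np.isin(L,[i for i in range(1,n) if (L==i).sum()>.05*g.sum() and ((L==i)&(g>0)).sum()>.5*(L==i).sum()]).astype(np.uint8)\n"+s[b:]
s=s.replace("c=max(cv2.findContours(B,0,2)[0],key=cv2.contourArea);","c=np.vstack(cv2.findContours(B,0,2)[0]);")
open('h.py','w').write(s)
m=open('m.py').read(); i=m.index("P=Plan()"); open('m.py','w').write(m[:i])
E
cat >> m.py <<'E'
P=Plan(); P.go(.4709,.24,.12,np.radians(-1),name='over b2')
E
python3 m.py
```

```text
cA [0.6438 0.0673] fit [0.6456 0.0703] -2.1 iou 0.98 r 0.649 yawguess 0.3
cB [ 0.615  -0.1263] fit [ 0.6177 -0.1279] -10.1 iou 0.987 r 0.631 yawguess -9.2
cC [ 0.4498 -0.1445] fit [ 0.4521 -0.1434] -8.3 iou 0.99 r 0.474 yawguess -7.8
lids [0.4773 0.0249] fit [0.4761 0.0268] -9.7 iou 0.938 r 0.477 yawguess -7.5
board [ 0.4278 -0.3562] fit [ 0.4296 -0.3552] 5.6 iou 0.978 r 0.557 yawguess 1.6
b0 [0.5589 0.3866] fit [0.5624 0.3915] -84.0 iou 0.903 r 0.685 yawguess -85.2
b1 [0.5063 0.3147] fit [0.5096 0.3184] -84.0 iou 0.913 r 0.601 yawguess -85.6
b2 [0.4705 0.2376] fit [0.4735 0.2401] 89.5 iou 0.912 r 0.531 yawguess 88.9
over b2 18 rows: [[-0.728, -0.549, 0.189, 0.0, 0.0, -0.194], [-0.72, -0.559, 0.189, 0.0, 0.0, -0.194], [-0.713, -0.568, 0.189, 0.0, 0.0, -0.194], [-0.705, -0.578, 0.189, 0.0, 0.0, -0.194], [-0.697, -0.587, 0.189, 0.0, 0.0, -0.194], [-0.689, -0.597, 0.189, 0.0, 0.0, -0.194], [-0.681, -0.606, 0.189, 0.0, 0.0, -0.194], [-0.673, -0.615, 0.189, 0.0, 0.0, -0.194], [-0.664, -0.624, 0.189, 0.0, 0.0, -0.194], [-0.656, -0.633, 0.189, 0.0, 0.0, -0.194], [-0.647, -0.642, 0.189, 0.0, 0.0, -0.194], [-0.639, -0.651, 0.189, 0.0, 0.0, -0.194], [-0.63, -0.659, 0.189, 0.0, 0.0, -0.194], [-0.621, -0.668, 0.189, 0.0, 0.0, -0.194], [-0.612, -0.676, 0.189, 0.0, 0.0, -0.194], [-0.602, -0.684, 0.189, 0.0, 0.0, -0.194], [-0.593, -0.692, 0.189, 0.0, 0.0, -0.194], [-0.584, -0.7, 0.189, 0.0, 0.0, -0.194]]
```

Request:
jog_arm(
  targets=[
    [[0, 0, 0, 0, 0, -0.9], [0, 0, 0, 0, 0, -0.9], [0, 0, 0, 0, 0, -0.9], [0, 0, 0, 0, 0, -0.9], [-0.573, -0.713, 0.189, 0, 0, 0], [-0.573, -0.713, 0.189, 0, 0, 0], [-0.573, -0.713, 0.189, 0, 0, 0], [-0.573, -0.713, 0.189, 0, 0, 0], [-0.573, -0.713, 0.189, 0, 0, 0], [-0.573, -0.713, 0.189, 0, 0, 0]],
  ],
  hand=0.2,
)

```text
time_s: 1.15
position: [0.2701, 0.4975, 0.1881]
eef_rot: [-3.141, -0.0, 3.132]
wrist_force: [0.5, -0.3, 0.5]
width: 0.6
grip_force: 0.0
```

Request:
jog_arm(
  targets=[
    [[-0.573, -0.713, 0.189, 0, 0, 0], [-0.573, -0.713, 0.189, 0, 0, 0], [-0.573, -0.713, 0.189, 0, 0, 0], [-0.573, -0.713, 0.189, 0, 0, 0], [-0.573, -0.713, 0.189, 0, 0, 0], [-0.573, -0.713, 0.189, 0, 0, 0], [-0.573, -0.713, 0.189, 0, 0, 0], [-0.573, -0.713, 0.189, 0, 0, 0], [-0.573, -0.713, 0.189, 0, 0, 0], [-0.573, -0.713, 0.189, 0, 0, 0]],
  ],
)

```text
time_s: 2.15
position: [0.4398, 0.2821, 0.1315]
eef_rot: [-3.142, -0.0, 3.132]
wrist_force: [0.7, 0.0, 0.6]
width: 0.602
grip_force: 0.0
```

Request:
jog_arm(
  targets=[
    [[-0.573, -0.713, 0.189, 0, 0, 0], [-0.573, -0.713, 0.189, 0, 0, 0], [0, 0, 0, 0, 0, 0], [0, 0, 0, 0, 0, 0], [0, 0, 0, 0, 0, 0]],
  ],
)

```text
time_s: 2.65
position: [0.4728, 0.2409, 0.1205]
eef_rot: [3.141, -0.0, 3.133]
wrist_force: [-0.0, 0.9, -1.0]
width: 0.598
grip_force: 0.0
```

```bash
python3 - <<'E'
from h import *
s=open('h.py').read(); i=s.index("        # first translate"); j=s.index("        s.p=t; s.y+=dy")
s=s[:i]+"""        k=int(np.ceil(abs(np.degrees(dy))/3.99)); s.y+=dy; n=int(max(1,np.ceil(np.linalg.norm(d)*1000/v))) if n is None else n
        l=Ry(s.y).T@(d/n)/.03
        print(name,'| turn',k,'x',round(-np.degrees(dy)/k/4,3) if k else 0,'| shift',n,'x',np.round(l,3).tolist(),'yaw',np.degrees(s.y).round(1)); s.p=t
"""; open('h.py','w').write(s)
E
python3 - <<'E'
from h import *
s=sensors.read_state(); print(s['time_s'],s['position'],np.degrees(s['eef_rot']),s['width'])
p=snapshot("wrist"); pickle.dump(p,open('pics/w1.pkl','wb'))
for n,g in dict(b0=(.5624,.3915,np.radians(-84)),b1=(.5096,.3184,np.radians(-84)),b2=(.4735,.2401,np.radians(89.5))).items():
    try: q,i=fit(p,'bundle',g,.005,True); print(n,q[:2].round(4),np.degrees(q[2]).round(1),round(i,3))
    except Exception as e: print(n,e)
cv2.imwrite('pics/w1.png',cv2.resize(cv2.cvtColor(p["color"],cv2.COLOR_RGB2BGR),(768,576)))
E
```

```text
2.65 [0.47279607 0.24094791 0.12050774] [ 1.79983917e+02 -1.87469900e-02  1.79519489e+02] 0.597665360763738
b0 need at least one array to concatenate
b1 [0.5098 0.3212] -77.8 0.45
b2 [0.4739 0.2409] 89.5 0.947
```

View pics/w1.png

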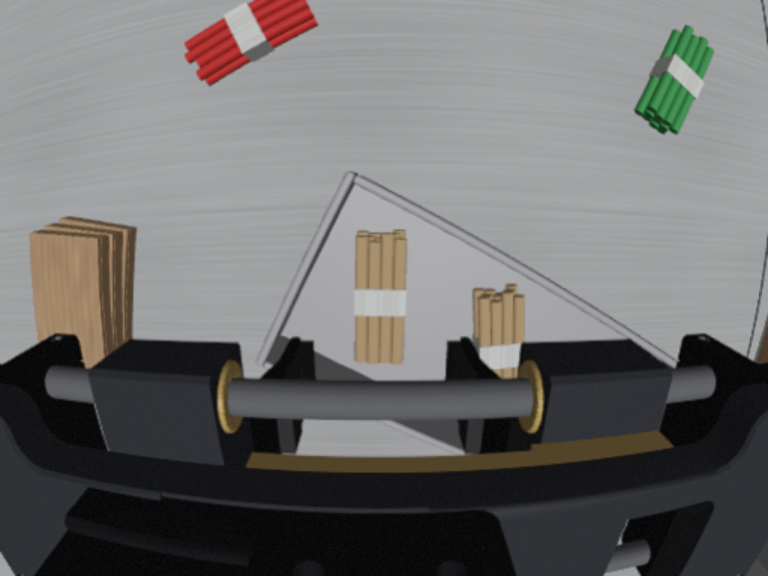

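The wrist view puts the nearest bundle centred between the fingers at about (380,298) px, and the fit agrees with the top view to within 1 mm. Red and green decoys are at (250,35) and (675,80). I'll grip only its top, because the fingers don't fit inside a carton.

Request:
jog_arm(
  targets=[
    [[-0.03, 0, 0.83, 0, 0, 0], [0, 0, 0.83, 0, 0, 0], [0, 0, 0.83, 0, 0, 0], [0, 0, 0.83, 0, 0, 0], [0, 0, 0, 0, 0, 0], [0, 0, 0, 0, 0, 0]],
  ],
)

```text
time_s: 3.3
position: [0.474, 0.2406, 0.0213]
eef_rot: [-3.141, -0.0, 3.133]
wrist_force: [1.2, 0.2, 0.6]
width: 0.597
grip_force: 0.0
```

Request:
jog_arm(
  targets=[
    [[0, 0, 0, 0, 0, 0], [0, 0, 0, 0, 0, 0], [0, 0, 0, 0, 0, 0], [0, 0, 0, 0, 0, 0], [0, 0, 0, 0, 0, 0]],
  ],
  hand=-1,
)

```text
time_s: 3.8
position: [0.4746, 0.2403, 0.0216]
eef_rot: [3.141, 0.001, 3.132]
wrist_force: [-2.0, -1.0, 6.8]
width: 0.338
grip_force: 30.0
```

Request:
jog_arm(
  targets=[
    [[0, 0, -0.3, 0, 0, 0], [0, 0, -0.9, 0, 0, 0], [0, 0, -0.9, 0, 0, 0], [0, 0, -0.9, 0, 0, 0], [0, 0, 0, 0, 0, 0], [0, 0, 0, 0, 0, 0]],
  ],
)

```text
time_s: 4.4
position: [0.4745, 0.2402, 0.1115]
eef_rot: [3.141, 0.001, 3.132]
wrist_force: [0.5, 0.5, -0.9]
width: 0.339
grip_force: 30.0
```

```bash
python3 - <<'E'
from h import *
P=Plan(); print(P.p,P.y, sensors.read_state()['width']*87)
C=(.4521,-.1434,np.radians(-8.3))
P.go(C[0],C[1],.105,C[2],name='over C'); P.go(C[0],C[1],.0385,name='down')
E
```

```text
[0.47445851 0.24017446 0.11150791] 3.1321113959469282 29.456493812291622
over C | turn 2 x 0.97 | shift 14 x [-0.079, -0.911, 0.015] yaw 171.7
down | turn 0 x 0 | shift 3 x [0.0, 0.0, 0.739] yaw 171.7
```

Request:
jog_arm(
  targets=[
    [[0, 0, 0, 0, 0, 0.97], [0, 0, 0, 0, 0, 0.97], [-0.079, -0.911, 0.015, 0, 0, 0], [-0.079, -0.911, 0.015, 0, 0, 0], [-0.079, -0.911, 0.015, 0, 0, 0], [-0.079, -0.911, 0.015, 0, 0, 0], [-0.079, -0.911, 0.015, 0, 0, 0], [-0.079, -0.911, 0.015, 0, 0, 0], [-0.079, -0.911, 0.015, 0, 0, 0], [-0.079, -0.911, 0.015, 0, 0, 0]],
  ],
)

```text
time_s: 5.4
position: [0.4603, 0.0197, 0.1062]
eef_rot: [-3.141, -0.002, 2.997]
wrist_force: [0.0, 0.4, -1.3]
width: 0.342
grip_force: 30.0
```

Request:
jog_arm(
  targets=[
    [[-0.079, -0.911, 0.015, 0, 0, 0], [-0.079, -0.911, 0.015, 0, 0, 0], [-0.079, -0.911, 0.015, 0, 0, 0], [-0.079, -0.911, 0.015, 0, 0, 0], [-0.079, -0.911, 0.015, 0, 0, 0], [-0.079, -0.911, 0.015, 0, 0, 0], [0, 0, 0, 0, 0, 0], [0, 0, 0, 0, 0, 0], [0, 0, 0, 0, 0, 0]],
  ],
)

```text
time_s: 6.3
position: [0.4515, -0.1423, 0.104]
eef_rot: [3.142, -0.001, 2.998]
wrist_force: [-0.2, 0.7, -0.5]
width: 0.34
grip_force: 30.0
```

```bash
python3 - <<'E'
from h import *
s=sensors.read_state(); print(s['time_s'],s['position'],np.degrees(s['eef_rot']),s['width']*87)
p=snapshot("wrist"); pickle.dump(p,open('pics/w2.pkl','wb'))
for n,m,g in (('cC','carton',(.4521,-.1434,np.radians(-8.3))),('cB','carton',(.6177,-.1279,np.radians(-10.1))),('lids','lids3',(.4761,.0268,np.radians(-9)))):
    q,i=fit(p,m,g,0,True,thr=60); print(n,q[:2].round(4),np.degrees(q[2]).round(1),round(i,3))
cv2.imwrite('pics/w2.png',cv2.resize(cv2.cvtColor(p["color"],cv2.COLOR_RGB2BGR),(768,576)))
E
```

```text
6.3 [ 0.45150497 -0.14232504  0.10403024] [ 1.79997769e+02 -7.03571115e-02  1.71756623e+02] 29.567087873404716
cC [ 0.4522 -0.1413] -6.2 0.745
cB [ 0.5125 -0.1271] -6.5 0.79
lids [0.4724 0.0413] 11.0 0.77
```

View pics/w2.png

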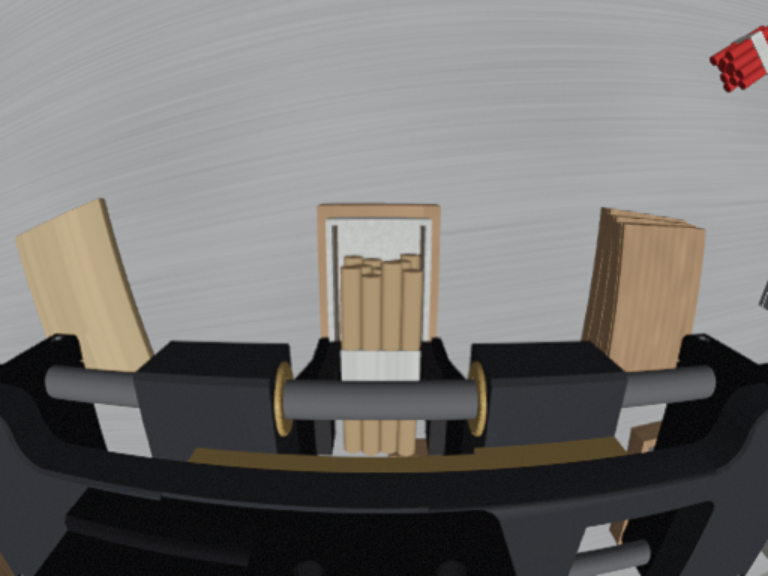

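The bundle sits over the carton, whose rim is at (320-440, 205) px, centred and in line. Lowering and releasing just above the rim.

Request:
jog_arm(
  targets=[
    [[0, 0, 0.73, 0, 0, 0], [0, 0, 0.73, 0, 0, 0], [0, 0, 0.73, 0, 0, 0], [0, 0, 0, 0, 0, 0], [0, 0, 0, 0, 0, 0]],
  ],
)

```text
time_s: 6.85
position: [0.4517, -0.1429, 0.0391]
eef_rot: [-3.141, -0.001, 2.998]
wrist_force: [0.6, -0.2, -0.7]
width: 0.339
grip_force: 30.0
```

Request:
jog_arm(
  targets=[
    [[0, 0, 0, 0, 0, 0], [0, 0, 0, 0, 0, 0], [0, 0, 0, 0, 0, 0], [0, 0, 0, 0, 0, 0]],
  ],
  hand=0.2,
)

```text
time_s: 7.25
position: [0.4522, -0.1433, 0.0394]
eef_rot: [3.141, 0.001, 2.997]
wrist_force: [-0.4, -0.1, -0.3]
width: 0.574
grip_force: 0.0
```

Request:
jog_arm(
  targets=[
    [[0, 0, -0.9, 0, 0, 0], [0, 0, -0.9, 0, 0, 0], [0, 0, -0.9, 0, 0, 0], [0, 0, 0, 0, 0, 0], [0, 0, 0, 0, 0, 0]],
  ],
)

```text
time_s: 7.75
position: [0.4522, -0.1433, 0.1203]
eef_rot: [3.141, 0.001, 2.997]
wrist_force: [0.1, 1.2, -1.1]
width: 0.598
grip_force: 0.0
```

```bash
python3 - <<'E'
from h import *
p=snapshot("wrist"); pickle.dump(p,open('pics/w3.pkl','wb'))
cv2.imwrite('pics/w3.png',cv2.resize(cv2.cvtColor(p["color"],cv2.COLOR_RGB2BGR),(512,384)))
P=Plan(); print(P.p)
# next: lid above pile (2 mm above the lid's lower edge 28 -> 30.5)
L=(.4761,.0268,np.radians(-9.5)); B=(.5096,.3190,np.radians(6))
P.go(L[0],L[1],.115,L[2],name='lid'); 
P=Plan(); P.go(B[0],B[1],.12,B[2],name='b1')
E
```

```text
[ 0.45160884 -0.14318293  0.11955155]
lid | turn 1 x 0.301 | shift 7 x [0.019, 0.818, 0.022] yaw 170.5
b1 | turn 4 x -0.894 | shift 17 x [-0.208, 0.889, -0.001] yaw 186.0
```

View pics/w3.png

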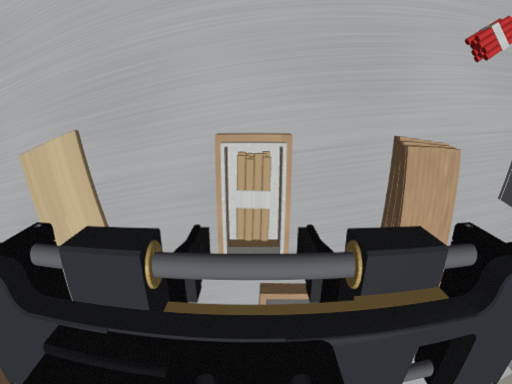

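The bundle lies flat and centred in the carton, at (253,197) px. Now bundle 1.

Request:
jog_arm(
  targets=[
    [[0, 0, 0, 0, 0, -0.894], [0, 0, 0, 0, 0, -0.894], [0, 0, 0, 0, 0, -0.894], [0, 0, 0, 0, 0, -0.894], [-0.208, 0.889, 0, 0, 0, 0], [-0.208, 0.889, 0, 0, 0, 0], [-0.208, 0.889, 0, 0, 0, 0], [-0.208, 0.889, 0, 0, 0, 0], [-0.208, 0.889, 0, 0, 0, 0], [-0.208, 0.889, 0, 0, 0, 0]],
  ],
)

```text
time_s: 8.8
position: [0.4716, 0.0207, 0.1187]
eef_rot: [-3.141, -0.002, -3.037]
wrist_force: [-0.7, 0.3, 0.6]
width: 0.6
grip_force: 0.0
```

Request:
jog_arm(
  targets=[
    [[-0.208, 0.889, 0, 0, 0, 0], [-0.208, 0.889, 0, 0, 0, 0], [-0.208, 0.889, 0, 0, 0, 0], [-0.208, 0.889, 0, 0, 0, 0], [-0.208, 0.889, 0, 0, 0, 0], [-0.208, 0.889, 0, 0, 0, 0], [-0.208, 0.889, 0, 0, 0, 0], [-0.208, 0.889, 0, 0, 0, 0], [-0.208, 0.889, 0, 0, 0, 0], [-0.208, 0.889, 0, 0, 0, 0]],
  ],
)

```text
time_s: 9.8
position: [0.5059, 0.2921, 0.1182]
eef_rot: [-3.14, -0.002, -3.037]
wrist_force: [0.3, -0.4, 0.3]
width: 0.602
grip_force: 0.0
```

Request:
jog_arm(
  targets=[
    [[-0.208, 0.889, 0, 0, 0, 0], [0, 0, 0, 0, 0, 0], [0, 0, 0, 0, 0, 0], [0, 0, 0, 0, 0, 0]],
  ],
)

```text
time_s: 10.2
position: [0.5098, 0.3172, 0.1189]
eef_rot: [-3.14, -0.001, -3.038]
wrist_force: [0.5, 0.4, 0.2]
width: 0.602
grip_force: 0.0
```

```bash
python3 - <<'E'
from h import *
s=sensors.read_state(); print(s['time_s'],s['position'],np.degrees(s['eef_rot']),s['width'])
p=snapshot("wrist"); pickle.dump(p,open('pics/w4.pkl','wb'))
q,i=fit(p,'bundle',(.5096,.3190,np.radians(-84)),.005,True); print(q[:2].round(4),np.degrees(q[2]).round(1),round(i,3))
P=Plan(); P.go(q[0],q[1],.0215,q[2]+np.pi/2,n=4)
t=snapshot("top")
for n,g in dict(A=(.6456,.0703,np.radians(-2.1)),B=(.6177,-.1279,np.radians(-10.1)),C=(.4521,-.1434,np.radians(-8.3))).items():
    q,i=fit(t,'carton',g); print(n,q[:2].round(4),np.degrees(q[2]).round(1),round(i,3))
E
```

```text
10.2 [0.50978849 0.31715828 0.1189245 ] [-1.79916977e+02 -7.62995074e-02 -1.74070223e+02] 0.601925342951187
[0.5105 0.3182] -84.9 0.947
 | turn 1 x 0.201 | shift 4 x [-0.005, 0.008, 0.815] yaw -174.9
A [0.6457 0.0701] -2.3 0.982
B [ 0.6176 -0.1279] -10.1 0.987
C [ 0.452  -0.1433] -8.4 0.992
```

Request:
jog_arm(
  targets=[
    [[0, 0, 0.815, 0, 0, 0.2], [0, 0, 0.815, 0, 0, 0], [0, 0, 0.815, 0, 0, 0], [0, 0, 0.815, 0, 0, 0], [0, 0, 0, 0, 0, 0], [0, 0, 0, 0, 0, 0]],
  ],
)

```text
time_s: 10.9
position: [0.5101, 0.318, 0.0225]
eef_rot: [-3.141, -0.0, -3.052]
wrist_force: [0.3, 0.8, 1.1]
width: 0.601
grip_force: 0.0
```

Request:
jog_arm(
  targets=[
    [[0, 0, 0, 0, 0, 0], [0, 0, 0, 0, 0, 0], [0, 0, 0, 0, 0, 0], [0, 0, 0, 0, 0, 0], [0, 0, 0, 0, 0, 0]],
  ],
  hand=-1,
)

```text
time_s: 11.4
position: [0.5102, 0.3189, 0.0228]
eef_rot: [3.141, 0.001, -3.051]
wrist_force: [-1.7, -1.2, 6.4]
width: 0.336
grip_force: 30.0
```

Request:
jog_arm(
  targets=[
    [[0, 0, -0.3, 0, 0, 0], [0, 0, -0.9, 0, 0, 0], [0, 0, -0.9, 0, 0, 0], [0, 0, -0.9, 0, 0, 0], [0, 0, 0, 0, 0, 0], [0, 0, 0, 0, 0, 0]],
  ],
)

```text
time_s: 12.0
position: [0.5101, 0.3188, 0.1127]
eef_rot: [3.141, 0.001, -3.051]
wrist_force: [-0.3, -1.1, -1.8]
width: 0.341
grip_force: 30.0
```

```bash
python3 - <<'E'
from h import *
P=Plan(); print(P.p,np.degrees(P.y), sensors.read_state()['width']*87)
C=(.6176,-.1279,np.radians(-10.1))
P.go(C[0],C[1],.105,C[2],name='over B'); P.go(C[0],C[1],.0385,name='down')
E
```

```text
[0.51007548 0.31880498 0.11270924] -174.79625503050178 29.700777492189864
over B | turn 4 x 0.956 | shift 17 x [-0.361, -0.825, 0.015] yaw -190.1
down | turn 0 x 0 | shift 3 x [0.0, 0.0, 0.739] yaw -190.1
```

Request:
jog_arm(
  targets=[
    [[0, 0, 0, 0, 0, 0.956], [0, 0, 0, 0, 0, 0.956], [0, 0, 0, 0, 0, 0.956], [0, 0, 0, 0, 0, 0.956], [-0.361, -0.825, 0.015, 0, 0, 0], [-0.361, -0.825, 0.015, 0, 0, 0], [-0.361, -0.825, 0.015, 0, 0, 0], [-0.361, -0.825, 0.015, 0, 0, 0], [-0.361, -0.825, 0.015, 0, 0, 0], [-0.361, -0.825, 0.015, 0, 0, 0]],
  ],
)

```text
time_s: 13.0
position: [0.5471, 0.1597, 0.1081]
eef_rot: [-3.14, -0.002, 2.966]
wrist_force: [1.1, 0.8, 0.7]
width: 0.333
grip_force: 30.0
```

Request:
jog_arm(
  targets=[
    [[-0.361, -0.825, 0.015, 0, 0, 0], [-0.361, -0.825, 0.015, 0, 0, 0], [-0.361, -0.825, 0.015, 0, 0, 0], [-0.361, -0.825, 0.015, 0, 0, 0], [-0.361, -0.825, 0.015, 0, 0, 0], [-0.361, -0.825, 0.015, 0, 0, 0], [-0.361, -0.825, 0.015, 0, 0, 0], [-0.361, -0.825, 0.015, 0, 0, 0], [-0.361, -0.825, 0.015, 0, 0, 0], [-0.361, -0.825, 0.015, 0, 0, 0]],
  ],
)

```text
time_s: 14.0
position: [0.6103, -0.1025, 0.1035]
eef_rot: [-3.141, -0.002, 2.965]
wrist_force: [-0.0, 0.3, -0.9]
width: 0.34
grip_force: 30.0
```

Request:
jog_arm(
  targets=[
    [[-0.361, -0.825, 0.015, 0, 0, 0], [0, 0, 0, 0, 0, 0], [0, 0, 0, 0, 0, 0], [0, 0, 0, 0, 0, 0]],
  ],
)

```text
time_s: 14.4
position: [0.6169, -0.1266, 0.1036]
eef_rot: [3.141, -0.002, 2.966]
wrist_force: [0.5, 0.1, -1.8]
width: 0.34
grip_force: 30.0
```

```bash
python3 - <<'E'
from h import *
P=Plan(); print(P.p,np.degrees(P.y), sensors.read_state()['width']*87)
t=snapshot("top"); cv2.imwrite('pics/t5.png',cv2.resize(cv2.cvtColor(t["color"],cv2.COLOR_RGB2BGR),(768,576)))
P.go(.6176,-.1279,.0385,n=3,name='down')
w=snapshot("wrist"); pickle.dump((t,w),open('pics/5.pkl','wb'))
for n,g in dict(A=(.6456,.0703,np.radians(-2.1)),B=(.6177,-.1279,np.radians(-10.1)),C=(.4521,-.1434,np.radians(-8.3))).items():
    for c in (t,w):
      try: q,i=fit(c,'carton',g,fish=c is w); print(n,q[:2].round(4),np.degrees(q[2]).round(1),round(i,3))
      except Exception as e: print(n,'x')
E
```

```text
[ 0.61694736 -0.12658148  0.10356449] 169.96553618608473 29.581349042078482
down | turn 0 x 0 | shift 3 x [-0.01, -0.013, 0.723] yaw 170.0
A [0.6456 0.0703] -2.1 0.98
A [0.647 0.071] -2.3 0.796
B x
B [ 0.6177 -0.1247] -6.8 0.737
C x
C [ 0.4518 -0.1436] -8.1 0.996
```

Request:
jog_arm(
  targets=[
    [[-0.01, -0.013, 0.72, 0, 0, 0], [-0.01, -0.013, 0.72, 0, 0, 0], [-0.01, -0.013, 0.72, 0, 0, 0], [0, 0, 0, 0, 0, 0], [0, 0, 0, 0, 0, 0]],
  ],
)

```text
time_s: 15.0
position: [0.6181, -0.1286, 0.04]
eef_rot: [-3.142, -0.0, 2.966]
wrist_force: [-0.2, -0.5, -0.9]
width: 0.337
grip_force: 30.0
```

Request:
jog_arm(
  targets=[
    [[0, 0, 0, 0, 0, 0], [0, 0, 0, 0, 0, 0], [0, 0, 0, 0, 0, 0], [0, 0, 0, 0, 0, 0]],
  ],
  hand=0.2,
)

```text
time_s: 15.4
position: [0.6184, -0.1292, 0.0403]
eef_rot: [3.141, 0.001, 2.965]
wrist_force: [0.6, -0.3, 0.1]
width: 0.57
grip_force: 0.0
```

Request:
jog_arm(
  targets=[
    [[0, 0, -0.9, 0, 0, 0], [0, 0, -0.9, 0, 0, 0], [0, 0, -0.9, 0, 0, 0], [0, 0, 0, 0, 0, 0], [0, 0, 0, 0, 0, 0]],
  ],
)

```text
time_s: 15.9
position: [0.6185, -0.1292, 0.1213]
eef_rot: [3.141, 0.001, 2.965]
wrist_force: [-0.1, 0.0, -0.6]
width: 0.6
grip_force: 0.0
```

```bash
python3 - <<'E'
from h import *
p=snapshot("wrist"); pickle.dump(p,open('pics/w6.pkl','wb')); q,i=fit(p,'carton',(.6176,-.1279,np.radians(-10.1)),fish=True); print(q,i)
P=Plan(); print(P.p)
P.go(.562,.391,.12,np.radians(6),name='b0')
E
```

```text
[ 0.61866132 -0.12793149 -0.17989706] 0.9849934697657962
[ 0.6178939  -0.12904088  0.12034321]
b0 | turn 5 x -0.805 | shift 19 x [0.002, 0.918, 0.001] yaw 186.0
```

Request:
jog_arm(
  targets=[
    [[0, 0, 0, 0, 0, -0.805], [0, 0, 0, 0, 0, -0.805], [0, 0, 0, 0, 0, -0.805], [0, 0, 0, 0, 0, -0.805], [0, 0, 0, 0, 0, -0.805], [0, 0.918, 0, 0, 0, 0], [0, 0.918, 0, 0, 0, 0], [0, 0.918, 0, 0, 0, 0], [0, 0.918, 0, 0, 0, 0], [0, 0.918, 0, 0, 0, 0]],
  ],
)

```text
time_s: 16.95
position: [0.6027, 0.0089, 0.1194]
eef_rot: [-3.141, -0.002, -3.037]
wrist_force: [0.1, 0.3, -0.5]
width: 0.605
grip_force: 0.0
```

Request:
jog_arm(
  targets=[
    [[0, 0.918, 0, 0, 0, 0], [0, 0.918, 0, 0, 0, 0], [0, 0.918, 0, 0, 0, 0], [0, 0.918, 0, 0, 0, 0], [0, 0.918, 0, 0, 0, 0], [0, 0.918, 0, 0, 0, 0], [0, 0.918, 0, 0, 0, 0], [0, 0.918, 0, 0, 0, 0], [0, 0.918, 0, 0, 0, 0], [0, 0.918, 0, 0, 0, 0]],
  ],
)

```text
time_s: 17.95
position: [0.5739, 0.2824, 0.1192]
eef_rot: [-3.141, -0.002, -3.037]
wrist_force: [0.5, 0.6, -0.4]
width: 0.6
grip_force: 0.0
```

Request:
jog_arm(
  targets=[
    [[0, 0.918, 0, 0, 0, 0], [0, 0.918, 0, 0, 0, 0], [0, 0.918, 0, 0, 0, 0], [0, 0.918, 0, 0, 0, 0], [0, 0, 0, 0, 0, 0], [0, 0, 0, 0, 0, 0], [0, 0, 0, 0, 0, 0]],
  ],
)

```text
time_s: 18.65
position: [0.5636, 0.3896, 0.1198]
eef_rot: [-3.14, -0.001, -3.038]
wrist_force: [0.2, -0.6, -0.5]
width: 0.597
grip_force: 0.0
```

```bash
python3 - <<'E'
from h import *
p=snapshot("wrist"); pickle.dump(p,open('pics/w7.pkl','wb'))
q,i=fit(p,'bundle',(.5624,.3915,np.radians(-84)),.005,True); print(q[:2].round(4),np.degrees(q[2]).round(1),round(i,3))
P=Plan(); print(P.p); P.go(q[0],q[1],.0215,q[2]+np.pi/2,n=4)
t=snapshot("top"); pickle.dump(t,open('pics/t7.pkl','wb'))
for n,g in dict(A=(.6456,.0703,np.radians(-2.1)),B=(.6177,-.1279,np.radians(-10.1)),C=(.4521,-.1434,np.radians(-8.3))).items():
    q,i=fit(t,'carton',g); print(n,q[:2].round(4),np.degrees(q[2]).round(1),round(i,3))
E
```

```text
[0.5635 0.3917] -85.2 0.947
[0.56380484 0.38948773 0.12012695]
 | turn 1 x 0.27 | shift 4 x [0.001, 0.019, 0.822] yaw -175.2
A [0.6458 0.0701] -2.3 0.981
B [ 0.6179 -0.128 ] -10.2 0.985
C [ 0.452  -0.1433] -8.4 0.991
```

Request:
jog_arm(
  targets=[
    [[0, 0.02, 0.82, 0, 0, 0.27], [0, 0.02, 0.82, 0, 0, 0], [0, 0.02, 0.82, 0, 0, 0], [0, 0.02, 0.82, 0, 0, 0], [0, 0, 0, 0, 0, 0], [0, 0, 0, 0, 0, 0]],
  ],
)

```text
time_s: 19.35
position: [0.5635, 0.3928, 0.0226]
eef_rot: [-3.141, -0.0, -3.057]
wrist_force: [0.5, -0.3, -0.4]
width: 0.599
grip_force: 0.0
```

Request:
jog_arm(
  targets=[
    [[0, 0, 0, 0, 0, 0], [0, 0, 0, 0, 0, 0], [0, 0, 0, 0, 0, 0], [0, 0, 0, 0, 0, 0], [0, 0, 0, 0, 0, 0]],
  ],
  hand=-1,
)

```text
time_s: 19.85
position: [0.5636, 0.3937, 0.023]
eef_rot: [3.141, 0.001, -3.056]
wrist_force: [-0.5, -1.0, 5.7]
width: 0.337
grip_force: 30.0
```

Request:
jog_arm(
  targets=[
    [[0, 0, -0.3, 0, 0, 0], [0, 0, -0.9, 0, 0, 0], [0, 0, -0.9, 0, 0, 0], [0, 0, -0.9, 0, 0, 0], [0, 0, 0, 0, 0, 0], [0, 0, 0, 0, 0, 0]],
  ],
)

```text
time_s: 20.45
position: [0.5633, 0.3938, 0.113]
eef_rot: [3.141, 0.001, -3.056]
wrist_force: [-0.0, 0.2, -1.0]
width: 0.337
grip_force: 30.0
```

```bash
python3 - <<'E'
from h import *
P=Plan(); print(P.p,np.degrees(P.y), sensors.read_state()['width']*87)
C=(.6458,.0702,np.radians(-2.3))
P.go(C[0],C[1],.105,C[2],name='over A'); P.go(C[0],C[1],.0385,name='down')
E
```

```text
[0.56333555 0.39379907 0.1129837 ] -175.07438172712057 29.32466158806199
over A | turn 2 x 0.903 | shift 12 x [-0.265, -0.889, 0.022] yaw -182.3
down | turn 0 x 0 | shift 3 x [0.0, 0.0, 0.739] yaw -182.3
```

Request:
jog_arm(
  targets=[
    [[0, 0, 0, 0, 0, 0.903], [0, 0, 0, 0, 0, 0.903], [-0.265, -0.889, 0.022, 0, 0, 0], [-0.265, -0.889, 0.022, 0, 0, 0], [-0.265, -0.889, 0.022, 0, 0, 0], [-0.265, -0.889, 0.022, 0, 0, 0], [-0.265, -0.889, 0.022, 0, 0, 0], [-0.265, -0.889, 0.022, 0, 0, 0], [-0.265, -0.889, 0.022, 0, 0, 0], [-0.265, -0.889, 0.022, 0, 0, 0]],
  ],
)

```text
time_s: 21.45
position: [0.6174, 0.1765, 0.1055]
eef_rot: [-3.141, -0.002, 3.102]
wrist_force: [0.1, 1.0, -0.6]
width: 0.337
grip_force: 30.0
```

Request:
jog_arm(
  targets=[
    [[-0.265, -0.889, 0.022, 0, 0, 0], [-0.265, -0.889, 0.022, 0, 0, 0], [-0.265, -0.889, 0.022, 0, 0, 0], [-0.265, -0.889, 0.022, 0, 0, 0], [0, 0, 0, 0, 0, 0], [0, 0, 0, 0, 0, 0], [0, 0, 0, 0, 0, 0]],
  ],
)

```text
time_s: 22.15
position: [0.6449, 0.0714, 0.1035]
eef_rot: [3.141, -0.002, 3.103]
wrist_force: [-0.0, -0.0, -0.6]
width: 0.34
grip_force: 30.0
```

```bash
python3 - <<'E'
from h import *
P=Plan(); print(P.p,np.degrees(P.y), sensors.read_state()['width']*87)
w=snapshot("wrist"); pickle.dump(w,open('pics/w8.pkl','wb'))
P.go(.6458,.0702,.039,n=3,name='down')
q,i=fit(w,'carton',(.6458,.0702,np.radians(-2.3)),fish=True); print(q,i)
E
```

```text
[0.64493807 0.07140567 0.10345033] 177.77987772425058 29.5983467186003
down | turn 0 x 0 | shift 3 x [-0.01, -0.013, 0.716] yaw 177.8
[ 0.64676809  0.06990022 -0.03935084] 0.7384116425137078
```

Request:
jog_arm(
  targets=[
    [[-0.01, -0.013, 0.715, 0, 0, 0], [0, 0, 0.715, 0, 0, 0], [0, 0, 0.715, 0, 0, 0], [0, 0, 0, 0, 0, 0], [0, 0, 0, 0, 0, 0]],
  ],
)

```text
time_s: 22.7
position: [0.6457, 0.0705, 0.0401]
eef_rot: [-3.142, -0.001, 3.103]
wrist_force: [1.3, 0.2, -0.1]
width: 0.339
grip_force: 30.0
```

Request:
jog_arm(
  targets=[
    [[0, 0, 0, 0, 0, 0], [0, 0, 0, 0, 0, 0], [0, 0, 0, 0, 0, 0], [0, 0, 0, 0, 0, 0]],
  ],
  hand=0.2,
)

```text
time_s: 23.1
position: [0.6463, 0.0697, 0.0406]
eef_rot: [3.141, 0.001, 3.101]
wrist_force: [0.1, -0.2, -0.0]
width: 0.572
grip_force: 0.0
```

Request:
jog_arm(
  targets=[
    [[0, 0, -0.9, 0, 0, 0], [0, 0, -0.9, 0, 0, 0], [0, 0, -0.9, 0, 0, 0], [0, 0, 0, 0, 0, 0], [0, 0, 0, 0, 0, 0]],
  ],
)

```text
time_s: 23.6
position: [0.6463, 0.0697, 0.1217]
eef_rot: [3.141, 0.001, 3.101]
wrist_force: [0.8, 0.0, -0.2]
width: 0.598
grip_force: 0.0
```

```bash
python3 - <<'E'
from h import *
w=snapshot("wrist"); pickle.dump(w,open('pics/w9.pkl','wb'));s=snapshot("side")
cv2.imwrite('pics/s9.png',cv2.resize(cv2.cvtColor(s["color"][160:300,190:340],cv2.COLOR_RGB2BGR),None,fx=4,fy=4,interpolation=cv2.INTER_CUBIC))
q,i=fit(w,'carton',(.6458,.0702,np.radians(-2.3)),fish=True); print(q,i)
P=Plan(); print(P.p); P.go(.4763,.0267,.13,np.radians(-9.5),name='lids')
E
```

```text
[ 0.64679394  0.06993537 -0.03938404] 0.9824249312889138
[0.64533125 0.06957997 0.12006951]
lids | turn 2 x 0.9 | shift 7 x [0.76, -0.334, -0.047] yaw 170.5
```

View pics/s9.png

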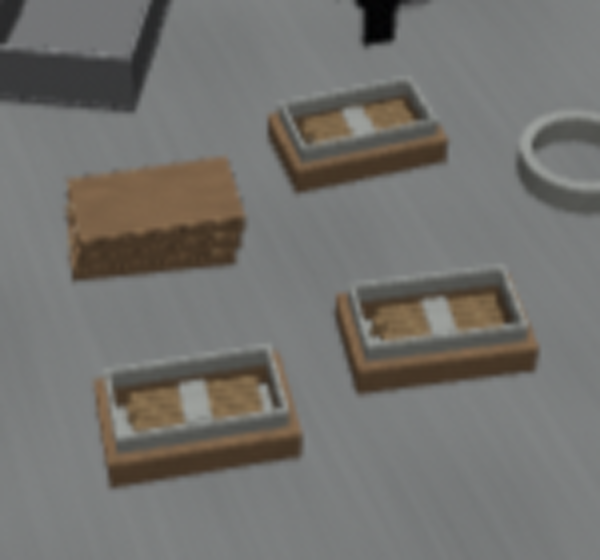

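All three bundles lie flat in their cartons. I'll read the top lid's corners off the wrist picture.

```bash
python3 - <<'E'
from h import *
w=pickle.load(open('pics/w9.pkl','rb')); u=project(w,xyz('lids1',(.4763,.0267,np.radians(-9.5)),.028),True); a=np.int32(u.min(0)-15); b=np.int32(u.max(0)+15); print(a,b,u.round(1).tolist())
a=a.clip(0);c=w["color"][a[1]:b[1],a[0]:b[0]]; s=min(800//c.shape[1],600//c.shape[0]);c=cv2.resize(c,None,fx=s,fy=s,interpolation=cv2.INTER_CUBIC)[:,:,::-1].copy()
for i in range(0,c.shape[1]//s,10): cv2.putText(c,str(a[0]+i),(i*s,8),0,.35,(0,0,255),1);cv2.line(c,(i*s,10),(i*s,16),(0,0,255),1)
for i in range(10,c.shape[0]//s,10): cv2.putText(c,str(a[1]+i),(0,i*s+4),0,.35,(0,0,255),1);cv2.line(c,(24,i*s),(30,i*s),(0,0,255),1)
cv2.imwrite('pics/l9.png',c); print(s)
E
```

```text
[131 -61] [255  90] [[171.8, -40.1], [168.0, -47.0], [240.6, -38.4], [240.0, -45.7], [152.0, 70.9], [146.7, 68.6], [223.4, 75.4], [221.6, 73.1]]
6
```

View pics/l9.png

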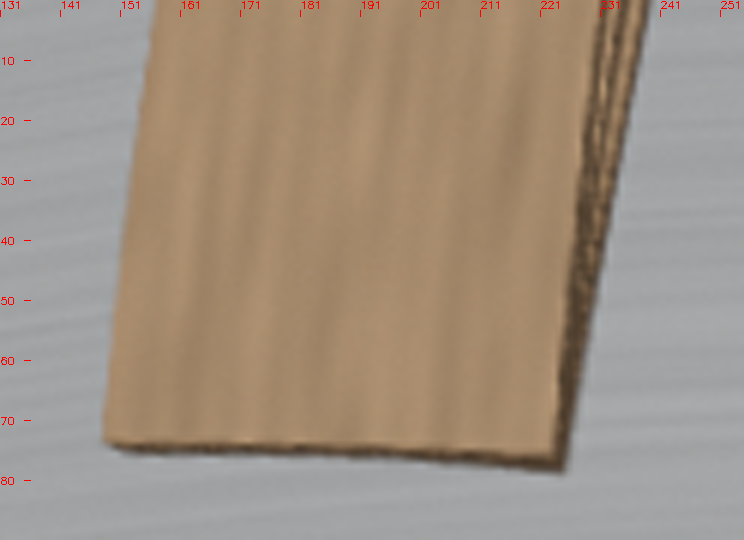

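```bash
cat >> h.py <<'E'
def backf(p,u,z):
    d=np.array([u[0]-p["cx"],u[1]-p["cy"]]); r=np.hypot(*d); th=r/p["fx"]; v=p["extrinsics"][:3,:3]@np.r_[d/r*np.sin(th),np.cos(th)]
    E=p["extrinsics"]; return E[:3,3]+v*(z-E[2,3])/v[2]
E
python3 - <<'E'
from h import *
w=pickle.load(open('pics/w9.pkl','rb')); A,B=backf(w,(147.8,73),.042),backf(w,(222.8,76),.042); d=A-B
print(A,B,np.linalg.norm(d)); n=np.array([-d[1],d[0]])/np.linalg.norm(d); n*=-np.sign(n[0]); print('centre',(A+B)[:2]/2+n*.056,np.degrees(np.arctan2(-n[1],-n[0])))
P=Plan(); print(P.p,P.y); P.go(.540,.016,.13,np.radians(-9.5),name='view lids')
E
```

```text
[ 0.53021297 -0.01320157  0.042     ] [0.53928036 0.04985386 0.042     ] 0.06370403999545005
centre [0.47931684 0.02629698] -8.183061391088133
[0.64533125 0.06957997 0.12006951] 3.1014443082064993
view lids | turn 2 x 0.9 | shift 5 x [0.634, -0.468, -0.066] yaw 170.5
```

Request:
jog_arm(
  targets=[
    [[0, 0, 0, 0, 0, 0.75], [0, 0, 0, 0, 0, 0.75], [0.634, -0.468, -0.066, 0, 0, 0], [0.634, -0.468, -0.066, 0, 0, 0], [0.634, -0.468, -0.066, 0, 0, 0], [0.634, -0.468, -0.066, 0, 0, 0], [0.634, -0.468, -0.066, 0, 0, 0], [0, 0, 0, 0, 0, 0], [0, 0, 0, 0, 0, 0], [0, 0, 0, 0, 0, 0]],
  ],
  hand=1,
)

```text
time_s: 24.7
position: [0.5421, 0.0145, 0.1305]
eef_rot: [-3.141, -0.0, 2.997]
wrist_force: [0.2, 0.9, -0.1]
width: 1.001
grip_force: 0.0
```

```bash
python3 - <<'E'
from h import *
w=snapshot("wrist"); pickle.dump(w,open('pics/w10.pkl','wb'))
P=Plan(); print(P.p,np.degrees(P.y)); u=project(w,xyz('lids1',(.4793,.0263,np.radians(-8.2)),.028),True)
a=np.int32(u.min(0)-12).clip(0); b=np.int32(u.max(0)+12); print(u.round(1).tolist())
c=w["color"][a[1]:b[1],a[0]:b[0]]; s=min(800//c.shape[1],600//c.shape[0]);c=cv2.resize(c,None,fx=s,fy=s,interpolation=cv2.INTER_CUBIC)[:,:,::-1].copy()
for k in (1,3,5,7): cv2.circle(c,tuple(int(v) for v in (u[k]-a+.5)*s),2,(255,0,0),-1)
for i in range(0,c.shape[1]//s,10): cv2.putText(c,str(a[0]+i),(i*s,8),0,.35,(0,0,255),1);cv2.line(c,(i*s,10),(i*s,16),(0,0,255),1)
for i in range(10,c.shape[0]//s,10): cv2.putText(c,str(a[1]+i),(0,i*s+4),0,.35,(0,0,255),1);cv2.line(c,(24,i*s),(30,i*s),(0,0,255),1)
cv2.imwrite('pics/l10.png',c); print(s)
E
```

```text
[0.54212483 0.01442573 0.13045673] 171.74431977105485
[[219.5, 64.9], [217.7, 62.1], [292.3, 65.1], [294.5, 62.3], [221.1, 188.3], [219.5, 192.1], [290.7, 188.3], [292.6, 192.0]]
3
```

View pics/l10.png

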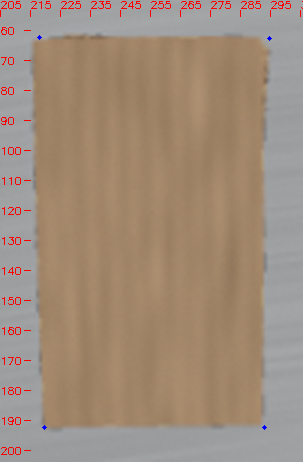

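The predicted corners (blue) sit on the top lid's edges within about 1 px, so the lid is centred at (0.479, 0.026) and turned -8.2 degrees. Fetching it.

```bash
python3 - <<'E'
from h import *
P=Plan(); P.go(.4792,.0263,.075,np.radians(-8.3),name='a',v=26); P.go(.4792,.0263,.031,name='down',n=3)
P.go(.4792,.0263,.1,name='up',n=4); P.go(.452,-.1434,.075,np.radians(-8.4),name='to C'); P.go(.452,-.1434,.045,n=2)
E
```

```text
a | turn 1 x 0.011 | shift 4 x [0.533, 0.022, 0.462] yaw 171.7
down | turn 0 x 0 | shift 3 x [0.0, 0.0, 0.489] yaw 171.7
up | turn 0 x 0 | shift 4 x [0.0, 0.0, -0.575] yaw 171.7
to C | turn 1 x 0.025 | shift 7 x [0.01, -0.818, 0.119] yaw 171.6
 | turn 0 x 0 | shift 2 x [0.0, 0.0, 0.5] yaw 171.6
```

Request:
jog_arm(
  targets=[
    [[0.533, 0.022, 0.462, 0, 0, 0], [0.533, 0.022, 0.462, 0, 0, 0], [0.533, 0.022, 0.462, 0, 0, 0], [0.533, 0.022, 0.462, 0, 0, 0], [0, 0, 0, 0, 0, 0], [0, 0, 0.48, 0, 0, 0], [0, 0, 0.48, 0, 0, 0], [0, 0, 0.48, 0, 0, 0], [0, 0, 0, 0, 0, 0], [0, 0, 0, 0, 0, 0]],
  ],
)

```text
time_s: 25.75
position: [0.4797, 0.0256, 0.0327]
eef_rot: [-3.141, 0.0, 2.997]
wrist_force: [-0.3, -0.5, 0.5]
width: 1.0
grip_force: 0.0
```

```bash
python3 - <<'E'
from h import *
P=Plan(); print(P.p,np.degrees(P.y)); P.go(.4792,.0263,.031,n=1)
E
```

```text
[0.47969918 0.02562017 0.03272937] 171.69931285970327
 | turn 0 x 0 | shift 1 x [0.02, 0.02, 0.058] yaw 171.7
```

Request:
jog_arm(
  targets=[
    [[0, 0.03, 0.05, 0, 0, 0], [0, 0, 0, 0, 0, 0], [0, 0, 0, 0, 0, 0]],
  ],
)

```text
time_s: 26.05
position: [0.4793, 0.0267, 0.0312]
eef_rot: [3.141, 0.001, 2.997]
wrist_force: [-0.1, -0.2, -0.4]
width: 1.0
grip_force: 0.0
```

Request:
jog_arm(
  targets=[
    [[0, 0, 0, 0, 0, 0], [0, 0, 0, 0, 0, 0], [0, 0, 0, 0, 0, 0], [0, 0, 0, 0, 0, 0], [0, 0, 0, 0, 0, 0]],
  ],
  hand=-1,
)

```text
time_s: 26.55
position: [0.4789, 0.0265, 0.0308]
eef_rot: [-3.142, -0.0, 2.997]
wrist_force: [-0.1, -0.0, 0.8]
width: 0.732
grip_force: 30.0
```

Request:
jog_arm(
  targets=[
    [[0, 0, -0.2, 0, 0, 0], [0, 0, -0.7, 0, 0, 0], [0, 0, -0.7, 0, 0, 0], [0, 0, -0.7, 0, 0, 0], [0, 0, 0, 0, 0, 0], [0, 0, 0, 0, 0, 0], [0, 0, 0, 0, 0, 0]],
  ],
)

```text
time_s: 27.25
position: [0.4783, 0.0265, 0.099]
eef_rot: [-3.141, -0.001, 2.997]
wrist_force: [0.4, -0.3, -0.1]
width: 0.732
grip_force: 30.0
```

```bash
python3 - <<'E'
from h import *
P=Plan(); s=sensors.read_state(); print(P.p,np.degrees(P.y),s['width']*87)
t=snapshot("top"); pickle.dump(t,open('pics/t11.pkl','wb'))
for n,g in dict(A=(.6456,.0703,np.radians(-2.1)),B=(.6177,-.1279,np.radians(-10.1)),C=(.4521,-.1434,np.radians(-8.3))).items():
    q,i=fit(t,'carton',g); print(n,q[:2].round(4),np.degrees(q[2]).round(1),round(i,3))
P.go(.452,-.1434,.08,np.radians(-8.4),name='to C')
w=snapshot("wrist"); cv2.imwrite('pics/w11.png',w["color"][:,:,::-1]); pickle.dump(w,open('pics/w11.pkl','wb'))
E
```

```text
[0.47832229 0.02653543 0.0990467 ] 171.70492539717551 63.6896846760837
A [0.7191 0.0542] 2.9 0.164
B [ 0.6178 -0.128 ] -10.0 0.987
C [ 0.452  -0.1432] -8.4 0.991
to C | turn 1 x 0.026 | shift 7 x [0.006, -0.819, 0.091] yaw 171.6
```

View pics/w11.png

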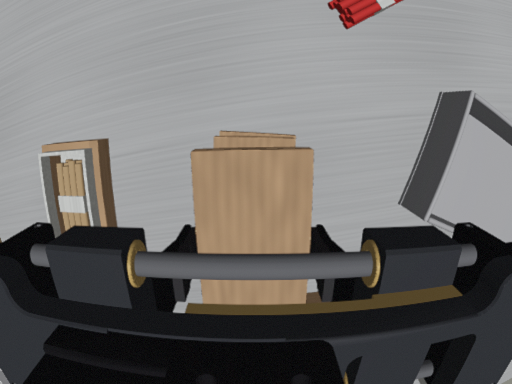

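The lid is held straight, its near edge at row 149 from (193,150) to (312,149). A is probably hidden by the arm in the top view. On to carton C.

Request:
jog_arm(
  targets=[
    [[0.006, -0.819, 0.09, 0, 0, 0.03], [0.006, -0.819, 0.09, 0, 0, 0], [0.006, -0.819, 0.09, 0, 0, 0], [0.006, -0.819, 0.09, 0, 0, 0], [0.006, -0.819, 0.09, 0, 0, 0], [0.006, -0.819, 0.09, 0, 0, 0], [0.006, -0.819, 0.09, 0, 0, 0], [0, 0, 0, 0, 0, 0], [0, 0, 0, 0, 0, 0], [0, 0, 0, 0, 0, 0]],
  ],
)

```text
time_s: 28.35
position: [0.4525, -0.1425, 0.0806]
eef_rot: [3.142, -0.001, 2.996]
wrist_force: [0.5, 0.5, -0.5]
width: 0.733
grip_force: 30.0
```

```bash
python3 - <<'E'
from h import *
w=pickle.load(open('pics/w11.pkl','rb')); z=.0988+.011; A,B=backf(w,(193,149.5),z),backf(w,(312,149),z); d=A-B
n=np.array([-d[1],d[0]])/np.linalg.norm(d[:2]); n*=-np.sign(n[0]); c=(A+B)[:2]/2-n*.056; print('width',np.linalg.norm(d),'centre',c,'yaw',np.degrees(np.arctan2(-n[1],-n[0])),'tcp .4783 .0265')
P=Plan(); print(P.p,np.degrees(P.y)); P.go(.452,-.1433,.045,np.radians(-8.4),n=2)
w=snapshot("wrist"); pickle.dump(w,open('pics/w12.pkl','wb'))
u=project(w,xyz('carton',(.452,-.1433,np.radians(-8.4))),True); v=project(w,xyz('lids1',(*P.p[:2],P.y),P.p[2]-.003),True)
c=cv2.resize(w["color"][90:290,160:350,::-1],None,fx=3,fy=3,interpolation=cv2.INTER_CUBIC)
for k in u: cv2.circle(c,tuple(int(x) for x in (k-[160,90]+.5)*3),2,(255,0,0),-1)
for k in v: cv2.circle(c,tuple(int(x) for x in (k-[160,90]+.5)*3),2,(0,255,0),-1)
cv2.imwrite('pics/l12.png',c)
E
```

```text
width 0.06144819405476107 centre [0.478135   0.02661607] yaw -8.060858015850725 tcp .4783 .0265
[ 0.45254146 -0.14253297  0.08057014] 171.6325385943157
 | turn 1 x 0.008 | shift 2 x [0.007, -0.014, 0.593] yaw 171.6
```

View pics/l12.png

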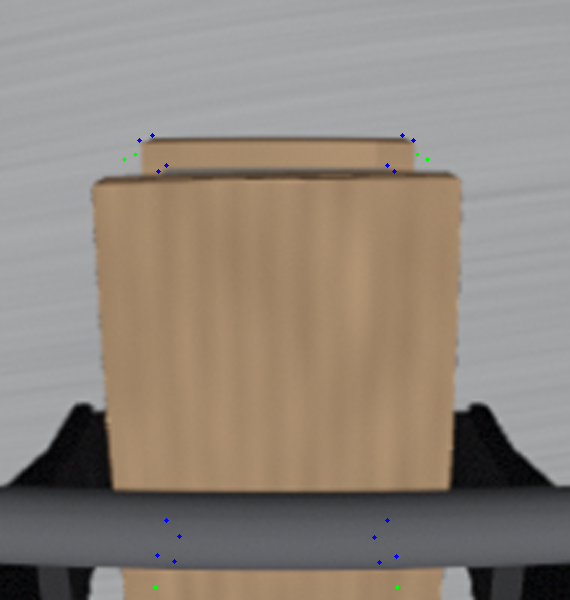

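The blue carton prediction matches the visible end within about 1 px, and the green predicted lid end position is centred on it. Lowering the lid.

Request:
jog_arm(
  targets=[
    [[0.01, -0.02, 0.5, 0, 0, 0], [0, 0, 0.5, 0, 0, 0], [0, 0, 0.3, 0, 0, 0], [0, 0, 0, 0, 0, 0], [0, 0, 0.2, 0, 0, 0], [0, 0, 0.15, 0, 0, 0], [0, 0, 0, 0, 0, 0], [0, 0, 0, 0, 0, 0]],
  ],
)

```text
time_s: 29.2
position: [0.4522, -0.144, 0.0315]
eef_rot: [-3.142, 0.0, 2.995]
wrist_force: [-0.9, 0.7, 0.3]
width: 0.729
grip_force: 30.0
```

Request:
jog_arm(
  targets=[
    [[0, 0, 0.06, 0, 0, 0], [0, 0, 0, 0, 0, 0], [0, 0, 0, 0, 0, 0]],
  ],
)

```text
time_s: 29.5
position: [0.4522, -0.1439, 0.0296]
eef_rot: [3.142, 0.0, 2.995]
wrist_force: [0.1, -0.3, -1.0]
width: 0.729
grip_force: 30.0
```

Request:
jog_arm(
  targets=[
    [[0, 0, 0, 0, 0, 0], [0, 0, 0, 0, 0, 0], [0, 0, 0, 0, 0, 0], [0, 0, 0, 0, 0, 0]],
  ],
  hand=1,
)

```text
time_s: 29.9
position: [0.4522, -0.1439, 0.0296]
eef_rot: [-3.142, 0.0, 2.995]
wrist_force: [-0.4, -0.5, -0.1]
width: 0.97
grip_force: 0.0
```

Request:
jog_arm(
  targets=[
    [[0, 0, -0.9, 0, 0, 0], [0, 0, -0.9, 0, 0, 0], [0, 0, -0.9, 0, 0, 0], [0, 0, 0, 0, 0, 0], [0, 0, 0, 0, 0, 0]],
  ],
)

```text
time_s: 30.4
position: [0.4525, -0.1438, 0.1108]
eef_rot: [3.141, 0.001, 2.995]
wrist_force: [0.0, 0.6, -1.1]
width: 1.0
grip_force: 0.0
```

```bash
python3 - <<'E'
from h import *
w=snapshot("wrist"); pickle.dump(w,open('pics/w13.pkl','wb'))
P=Plan(); print(P.p,np.degrees(P.y))
for m in ('closed','carton'): q,i=fit(w,m,(.452,-.1433,np.radians(-8.4)),fish=True); print(m,q[:2].round(4),np.degrees(q[2]).round(1),i)
t=snapshot("top"); pickle.dump(t,open('pics/t13.pkl','wb'))
for n,g in dict(A=(.6456,.0703,np.radians(-2.1)),B=(.6177,-.1279,np.radians(-10.1))).items():
    q,i=fit(t,'carton',g); print(n,q[:2].round(4),np.degrees(q[2]).round(1),round(i,3))
a=P.go(.54,.016,.125,np.radians(-8.3),name='view lids')
E
```

```text
[ 0.4518737  -0.14369799  0.11005897] 171.59362679452155
closed [ 0.453  -0.1437] -8.0 0.8995813998570338
carton [ 0.4531 -0.1435] -8.3 0.9323133768808459
A [0.6509 0.0786] -2.4 0.985
B [ 0.6177 -0.128 ] -10.1 0.987
view lids | turn 1 x -0.027 | shift 7 x [-0.305, 0.813, -0.071] yaw 171.7
```

Request:
jog_arm(
  targets=[
    [[-0.305, 0.813, -0.07, 0, 0, 0], [-0.305, 0.813, -0.07, 0, 0, 0], [-0.305, 0.813, -0.07, 0, 0, 0], [-0.305, 0.813, -0.07, 0, 0, 0], [-0.305, 0.813, -0.07, 0, 0, 0], [-0.305, 0.813, -0.07, 0, 0, 0], [-0.305, 0.813, -0.07, 0, 0, 0], [0, 0, 0, 0, 0, 0], [0, 0, 0, 0, 0, 0], [0, 0, 0, 0, 0, 0]],
  ],
)

```text
time_s: 31.5
position: [0.5397, 0.0144, 0.1244]
eef_rot: [-3.141, -0.001, 2.993]
wrist_force: [0.2, 0.0, -0.3]
width: 0.999
grip_force: 0.0
```

```bash
python3 - <<'E'
from h import *
w=pickle.load(open('pics/w11.pkl','rb'))
def edge(w,a,b,z):
    A,B=backf(w,a,z),backf(w,b,z); d=A-B; n=np.array([-d[1],d[0]])/np.linalg.norm(d[:2]); n*=np.sign(n[0]); print('w11 edge',np.linalg.norm(d),(A+B)[:2]/2+n*.056,np.degrees(np.arctan2(n[1],n[0])))
edge(w,(215.5,136.5),(295,135.5),.028); edge(w,(219.5,131.5),(295,133),.014)
w=snapshot("wrist"); pickle.dump(w,open('pics/w14.pkl','wb')); t=snapshot("top"); pickle.dump(t,open('pics/t14.pkl','wb'))
P=Plan(); print(P.p,np.degrees(P.y))
for c,f in ((w,1),(t,0)):
    q,i=fit(c,'lids2',(.478,.0263,np.radians(-8.3)),fish=f); print(q[:2].round(4),np.degrees(q[2]).round(1),i)
for n,m,g in (('A','carton',(.6509,.0786,np.radians(-2.1))),('B','carton',(.6177,-.1279,np.radians(-10.1))),('C','closed',(.452,-.1436,np.radians(-8.4)))):
    q,i=fit(t,m,g); print(n,q[:2].round(4),np.degrees(q[2]).round(1),round(i,3))
# joint two-lid fit, wrist + top
def mask(p,f):
    pp=project(p,xyz('lids2',(.478,.0263,-.145)),f); a=np.floor(pp.min(0)-10).astype(int).clip(0); b=np.ceil(pp.max(0)+10).astype(int)
    S=cv2.resize(cv2.cvtColor(p["color"],cv2.COLOR_RGB2HSV)[a[1]:b[1],a[0]:b[0],1],None,fx=K,fy=K,interpolation=cv2.INTER_CUBIC)
    n,L,st,_=cv2.connectedComponentsWithStats((S>70).astype(np.uint8)); return (L==1+st[1:,4].argmax()).astype(np.uint8),a
M=[(w,1,*mask(w,1)),(t,0,*mask(t,0))]
def cost(q):
    e=0
    for p,f,B,a in M:
        r=np.zeros_like(B)
        for k in range(2): cv2.fillConvexPoly(r,cv2.convexHull(np.int32(np.round((project(p,xyz('lids1',q[3*k:3*k+3],.014*k),f)-a+.5)*K*16)).reshape(-1,1,2)),1,shift=4)
        e+=1-float((r&B).sum())/float((r|B).sum())
    return e
q=np.r_[.478,.0263,-.145,.478,.0263,-.145]
for st in (.004,.002,.001):
    o=minimize(cost,q,method='Nelder-Mead',options=dict(initial_simplex=np.vstack([q]+[q+d for d in np.diag([st,st,st*10]*2)]),xatol=1e-5,fatol=1e-5,maxiter=600)); q=o.x
print('joint low',q[:3],'up',q[3:],o.fun)
E
```

```text
w11 edge 0.06238358699150105 [0.47678722 0.02931296] -7.509604969783575
w11 edge 0.06268190516482001 [0.47453636 0.0296414 ] -9.325980197934287
[0.53994212 0.01442038 0.12487521] 171.48925710605673
[0.4767 0.0262] -9.9 0.9904222300702246Traceback (most recent call last):
  File "<stdin>", line 9, in <module>
  File "h.py", line 28, in fit
    c=np.vstack(cv2.findContours(B,0,2)[0]); B=cv2.fillConvexPoly(B,cv2.convexHull(c),1) if hull else cv2.drawContours(B,[c],0,1,-1)
    return _nx.concatenate(arrs, 0, dtype=dtype, casting=casting)
           ~~~~~~~~~~~~~~~^^^^^^^^^^^^^^^^^^^^^^^^^^^^^^^^^^^^^^^
ValueError: need at least one array to concatenate
```

```bash
python3 - <<'E'
from h import *
t=pickle.load(open('pics/t14.pkl','rb')) 
for n,m,g in (('A','carton',(.6509,.0786,np.radians(-2.1))),('B','carton',(.6177,-.1279,np.radians(-10.1))),('C','closed',(.452,-.1436,np.radians(-8.4)))):
    try: q,i=fit(t,m,g); print(n,q[:2].round(4),np.degrees(q[2]).round(1),round(i,3))
    except Exception: print(n,'hidden')
P=Plan(); P.go(.4768,.0272,.06,np.radians(-8.8),name='a',v=26); P.go(.4768,.0272,.017,name='down',n=3)
E
```

```text
A [0.6788 0.1642] 86.3 0.144
B [ 0.6177 -0.1281] -10.0 0.951
C [ 0.4519 -0.1435] -8.0 0.988
a | turn 1 x 0.072 | shift 4 x [0.536, 0.025, 0.541] yaw 171.2
down | turn 0 x 0 | shift 3 x [0.0, 0.0, 0.478] yaw 171.2
```

Request:
jog_arm(
  targets=[
    [[0.536, 0.03, 0.54, 0, 0, 0.07], [0.536, 0.03, 0.54, 0, 0, 0], [0.536, 0.03, 0.54, 0, 0, 0], [0.536, 0.03, 0.54, 0, 0, 0], [0, 0, 0, 0, 0, 0], [0, 0, 0.48, 0, 0, 0], [0, 0, 0.48, 0, 0, 0], [0, 0, 0.5, 0, 0, 0], [0, 0, 0, 0, 0, 0], [0, 0, 0, 0, 0, 0]],
  ],
)

```text
time_s: 32.6
position: [0.4782, 0.0283, 0.0174]
eef_rot: [-3.141, 0.001, 2.989]
wrist_force: [0.6, -1.0, 0.6]
width: 1.002
grip_force: 0.0
```

Request:
jog_arm(
  targets=[
    [[0, 0, 0, 0, 0, 0], [0, 0, 0, 0, 0, 0]],
  ],
)

```text
time_s: 32.8
position: [0.4782, 0.0288, 0.0175]
eef_rot: [3.141, 0.001, 2.99]
wrist_force: [-0.6, -0.7, -0.5]
width: 0.999
grip_force: 0.0
```

Close, lift, and move to a spot over bare table to measure the held lid.

Request:
jog_arm(
  targets=[
    [[0, 0, 0, 0, 0, 0], [0, 0, 0, 0, 0, 0], [0, 0, 0, 0, 0, 0], [0, 0, 0, 0, 0, 0], [0, 0, 0, 0, 0, 0]],
  ],
  hand=-1,
)

```text
time_s: 33.3
position: [0.4775, 0.0288, 0.0167]
eef_rot: [-3.142, 0.0, 2.99]
wrist_force: [-0.6, -0.9, 1.9]
width: 0.734
grip_force: 30.0
```

Request:
jog_arm(
  targets=[
    [[0, 0, -0.2, 0, 0, 0], [0, 0, -0.9, 0, 0, 0], [0, 0, -0.9, 0, 0, 0], [0, 0, -0.9, 0, 0, 0], [0, 0, 0, 0, 0, 0], [0, 0, 0, 0, 0, 0]],
  ],
)

```text
time_s: 33.9
position: [0.4777, 0.029, 0.1042]
eef_rot: [3.141, 0.001, 2.99]
wrist_force: [0.1, -0.2, -0.2]
width: 0.728
grip_force: 30.0
```

```bash
python3 - <<'E'
from h import *
P=Plan(); print(P.p,np.degrees(P.y),sensors.read_state()['width']*87); P.go(.61,-.02,.10,np.radians(-9),name='inspect')
E
```

```text
[0.4777408  0.02897573 0.10416958] 171.30479902648105 63.35358292387115
inspect | turn 1 x 0.076 | shift 6 x [-0.768, -0.154, 0.023] yaw 171.0
```

Request:
jog_arm(
  targets=[
    [[-0.768, -0.154, 0.023, 0, 0, 0], [-0.768, -0.154, 0.023, 0, 0, 0], [-0.768, -0.154, 0.023, 0, 0, 0], [-0.768, -0.154, 0.023, 0, 0, 0], [-0.768, -0.154, 0.023, 0, 0, 0], [-0.768, -0.154, 0.023, 0, 0, 0], [0, 0, 0, 0, 0, 0], [0, 0, 0, 0, 0, 0], [0, 0, 0, 0, 0, 0], [0, 0, 0, 0, 0, 0]],
  ],
)

```text
time_s: 34.9
position: [0.6091, -0.019, 0.0993]
eef_rot: [3.141, -0.001, 2.99]
wrist_force: [0.0, 0.4, 0.0]
width: 0.729
grip_force: 30.0
```

```bash
cat >> h.py <<'E'
def held(w,h):
    """lid in the hand: offset of its near edge along tool x from the expected .056 (m), and its turn to the tool (deg); h = lid top above TCP"""
    st=sensors.read_state(); S=cv2.GaussianBlur(cv2.cvtColor(w["color"],cv2.COLOR_RGB2HSV)[:,:,1],(3,3),0).astype(float)
    tp=np.array(st["position"]); y=st["eef_rot"][2]; pts=[]
    for c in range(212,296,4):
        s=S[100:200,c]; r=np.where((s[1:]>70)&(s[:-1]<=70))[0]
        if len(r)==0: continue
        k=r[-1]; u=100+k+(70-s[k])/(s[k+1]-s[k]); d=(backf(w,(c,u),tp[2]+h)-tp)[:2]
        pts.append((d@[np.cos(y),np.sin(y)],d@[np.sin(y),-np.cos(y)]))
    p=np.array(pts); k,b=np.polyfit(p[:,1],p[:,0],1); return b-.056,np.degrees(np.arctan(k)),np.std(p[:,0]-np.polyval((k,b),p[:,1])),len(p)
E
python3 - <<'E'
from h import *
w=snapshot("wrist"); pickle.dump(w,open('pics/w15.pkl','wb')); print('held',held(w,.011))
P=Plan(); print(P.p,np.degrees(P.y))
t=snapshot("top"); pickle.dump(t,open('pics/t15.pkl','wb'))
for n,m,g in (('A','carton',(.6509,.0786,np.radians(-2.1))),('B','carton',(.6177,-.1279,np.radians(-10.1))),('C','closed',(.452,-.1436,np.radians(-8.4)))):
  for c,f in ((t,0),(w,1)):
    try: q,i=fit(c,m,g,fish=f); print(n,q[:2].round(4),np.degrees(q[2]).round(1),round(i,3))
    except Exception: print(n,'hidden')
E
```

```text
held (np.float64(0.0014589409928872296), np.float64(0.00107495392268786), np.float64(1.6423934346215386e-05), 21)
[ 0.60929733 -0.01903444  0.09944583] 171.32663195942342
A [0.6709 0.0695] 6.1 0.092
A [0.652  0.0789] -1.2 0.76
B [ 0.6374 -0.1291] -23.4 0.246
B [ 0.6188 -0.1283] -10.3 0.767
C [ 0.4519 -0.1435] -8.0 0.985
C [ 0.4519 -0.144 ] -8.2 0.987
```

```bash
python3 - <<'E'
from h import *
P=Plan(); P.go(.6194,-.1282,.075,np.radians(-10.1),name='B',n=4)
E
```

```text
B | turn 1 x 0.358 | shift 4 x [-0.241, -0.881, 0.205] yaw 169.9
```

Request:
jog_arm(
  targets=[
    [[0, 0, 0, 0, 0, 0.36], [-0.241, -0.881, 0.205, 0, 0, 0], [-0.241, -0.881, 0.205, 0, 0, 0], [-0.241, -0.881, 0.205, 0, 0, 0], [-0.241, -0.881, 0.205, 0, 0, 0], [0, 0, 0, 0, 0, 0], [0, 0, 0, 0, 0, 0], [0, 0, 0, 0, 0, 0], [0, 0, 0, 0, 0, 0]],
  ],
)

```text
time_s: 35.9
position: [0.6201, -0.1271, 0.0751]
eef_rot: [3.141, 0.0, 2.966]
wrist_force: [-0.2, 0.8, -1.2]
width: 0.731
grip_force: 30.0
```

```bash
python3 - <<'E'
from h import *
t=snapshot("top"); pickle.dump(t,open('pics/t16.pkl','wb'))
P=Plan(); print(P.p); P.go(.6194,-.1282,.0315,np.radians(-10.1),name='B',n=3)
q,i=fit(t,'carton',(.6509,.0786,np.radians(-2.1))); print('A',q[:2].round(4),np.degrees(q[2]).round(1),round(i,3))
E
```

```text
[ 0.62005362 -0.12731425  0.07511547]
B | turn 1 x 0.012 | shift 3 x [0.005, -0.011, 0.485] yaw 169.9
A [0.6512 0.0787] -2.4 0.984
```

Request:
jog_arm(
  targets=[
    [[0.01, -0.015, 0.485, 0, 0, 0], [0, 0, 0.4, 0, 0, 0], [0, 0, 0.2, 0, 0, 0], [0, 0, 0, 0, 0, 0], [0, 0, 0.2, 0, 0, 0], [0, 0, 0.17, 0, 0, 0], [0, 0, 0, 0, 0, 0], [0, 0, 0, 0, 0, 0]],
  ],
)

```text
time_s: 36.75
position: [0.6194, -0.1291, 0.0312]
eef_rot: [-3.142, -0.0, 2.964]
wrist_force: [0.2, 0.2, -0.3]
width: 0.735
grip_force: 30.0
```

Request:
jog_arm(
  targets=[
    [[0, 0, 0.05, 0, 0, 0], [0, 0, 0, 0, 0, 0], [0, 0, 0, 0, 0, 0]],
  ],
)

```text
time_s: 37.05
position: [0.6194, -0.1291, 0.0299]
eef_rot: [3.142, 0.0, 2.965]
wrist_force: [-0.8, 0.1, -1.2]
width: 0.73
grip_force: 30.0
```

Request:
jog_arm(
  targets=[
    [[0, 0, 0, 0, 0, 0], [0, 0, 0, 0, 0, 0], [0, 0, 0, 0, 0, 0], [0, 0, 0, 0, 0, 0]],
  ],
  hand=1,
)

```text
time_s: 37.45
position: [0.6194, -0.1291, 0.0298]
eef_rot: [3.142, 0.0, 2.965]
wrist_force: [0.4, -0.2, 0.2]
width: 0.97
grip_force: 0.0
```

Request:
jog_arm(
  targets=[
    [[0, 0, -0.9, 0, 0, 0], [0, 0, -0.9, 0, 0, 0], [0, 0, -0.9, 0, 0, 0], [0, 0, 0, 0, 0, 0], [0, 0, 0, 0, 0, 0]],
  ],
)

```text
time_s: 37.95
position: [0.6197, -0.129, 0.1112]
eef_rot: [3.141, 0.001, 2.965]
wrist_force: [-1.0, -1.0, -0.1]
width: 0.998
grip_force: 0.0
```

```bash
python3 - <<'E'
from h import *
P=Plan(); print(P.p,np.degrees(P.y)); P.go(.5397,.0144,.12,np.radians(-9),name='view lids')
w=snapshot("wrist"); t=snapshot("top"); pickle.dump((w,t),open('pics/17.pkl','wb'))
for n,m,g in (('A','carton',(.6509,.0786,np.radians(-2.1))),('lid','lids1',(.475,.028,np.radians(-9.1))),('B','closed',(.6177,-.1279,np.radians(-10.1))),('C','closed',(.452,-.1436,np.radians(-8.4)))):
  for c,f in ((t,0),(w,1)):
    try: q,i=fit(c,m,g,fish=f); print(n,f,q[:2].round(4),np.degrees(q[2]).round(1),round(i,3))
    except Exception: print(n,'hidden')
E
```

```text
[ 0.61972916 -0.12902647  0.11121934] 169.8665960528768
view lids | turn 1 x -0.283 | shift 6 x [0.564, 0.717, -0.049] yaw 171.0
A 0 [0.6513 0.0787] -2.2 0.984
A 1 [0.6521 0.0802] -1.5 0.714
lid 0 [0.4736 0.0275] -11.5 0.988
lid 1 [0.4742 0.0287] -11.6 0.99
B hidden
B 1 [ 0.6184 -0.1284] -10.2 0.914
C hidden
C 1 [ 0.4519 -0.1435] -8.2 0.991
```

```bash
python3 - <<'E'
from h import *
P=Plan(); P.go(.4740,.0282,.09,np.radians(-11.5),name='a'); P.go(.474,.0282,.004,n=4)
E
```

```text
a | turn 1 x 0.343 | shift 8 x [0.722, 0.521, 0.083] yaw 168.5
 | turn 0 x 0 | shift 4 x [0.0, 0.0, 0.717] yaw 168.5
```

Request:
jog_arm(
  targets=[
    [[0.722, 0.521, 0.083, 0, 0, 0.34], [0.722, 0.521, 0.083, 0, 0, 0], [0.722, 0.521, 0.083, 0, 0, 0], [0.722, 0.521, 0.083, 0, 0, 0], [0.722, 0.521, 0.083, 0, 0, 0], [0.722, 0.521, 0.083, 0, 0, 0], [0.722, 0.521, 0.083, 0, 0, 0], [0.722, 0.521, 0.083, 0, 0, 0], [0, 0, 0, 0, 0, 0], [0, 0, 0, 0, 0, 0]],
  ],
)

```text
time_s: 39.05
position: [0.4736, 0.0278, 0.0903]
eef_rot: [-3.141, -0.001, 2.942]
wrist_force: [0.9, -0.4, 1.0]
width: 1.003
grip_force: 0.0
```

Request:
jog_arm(
  targets=[
    [[0, 0, 0.75, 0, 0, 0], [0, 0, 0.75, 0, 0, 0], [0, 0, 0.75, 0, 0, 0], [0, 0, 0.3, 0, 0, 0], [0, 0, 0, 0, 0, 0], [0, 0, 0, 0, 0, 0]],
  ],
)

```text
time_s: 39.65
position: [0.4747, 0.0271, 0.0148]
eef_rot: [-3.141, 0.0, 2.94]
wrist_force: [0.1, -0.6, -0.0]
width: 0.999
grip_force: 0.0
```

Request:
jog_arm(
  targets=[
    [[0, 0, 0.33, 0, 0, 0], [0, 0, 0, 0, 0, 0], [0, 0, 0, 0, 0, 0]],
  ],
)

```text
time_s: 39.95
position: [0.4741, 0.0276, 0.0045]
eef_rot: [3.142, 0.0, 2.941]
wrist_force: [-0.6, -0.4, 0.0]
width: 0.998
grip_force: 0.0
```

Request:
jog_arm(
  targets=[
    [[0, 0, 0, 0, 0, 0], [0, 0, 0, 0, 0, 0], [0, 0, 0, 0, 0, 0], [0, 0, 0, 0, 0, 0], [0, 0, 0, 0, 0, 0]],
  ],
  hand=-1,
)

```text
time_s: 40.45
position: [0.4741, 0.0276, 0.0045]
eef_rot: [3.142, 0.0, 2.941]
wrist_force: [-0.3, 0.2, 0.6]
width: 0.737
grip_force: 30.0
```

Request:
jog_arm(
  targets=[
    [[0, 0, -0.3, 0, 0, 0], [0, 0, -0.95, 0, 0, 0], [0, 0, -0.95, 0, 0, 0], [0, 0, -0.95, 0, 0, 0], [0, 0, 0, 0, 0, 0], [0, 0, 0, 0, 0, 0]],
  ],
)

```text
time_s: 41.05
position: [0.4744, 0.0278, 0.0996]
eef_rot: [3.14, 0.001, 2.941]
wrist_force: [-0.3, -0.6, -1.2]
width: 0.73
grip_force: 30.0
```

```bash
python3 - <<'E'
from h import *
P=Plan(); print(P.p,np.degrees(P.y),sensors.read_state()['width']*87); P.go(.60,-.02,.10,np.radians(-2.3),name='inspect')
E
```

```text
[0.47440514 0.02775879 0.09964984] 168.50535235729737 63.470118479340265
inspect | turn 3 x -0.766 | shift 5 x [-0.849, -0.285, -0.002] yaw 177.7
```

Request:
jog_arm(
  targets=[
    [[0, 0, 0, 0, 0, -0.766], [0, 0, 0, 0, 0, -0.766], [0, 0, 0, 0, 0, -0.766], [-0.849, -0.285, 0, 0, 0, 0], [-0.849, -0.285, 0, 0, 0, 0], [-0.849, -0.285, 0, 0, 0, 0], [-0.849, -0.285, 0, 0, 0, 0], [-0.849, -0.285, 0, 0, 0, 0], [0, 0, 0, 0, 0, 0], [0, 0, 0, 0, 0, 0]],
  ],
)

```text
time_s: 42.05
position: [0.5986, -0.0208, 0.0974]
eef_rot: [-3.14, -0.003, 3.1]
wrist_force: [-0.1, 0.3, -1.3]
width: 0.733
grip_force: 30.0
```

Request:
jog_arm(
  targets=[
    [[0, 0, 0, 0, 0, 0], [0, 0, 0, 0, 0, 0]],
  ],
)

```text
time_s: 42.25
position: [0.5987, -0.0198, 0.0987]
eef_rot: [3.141, -0.001, 3.102]
wrist_force: [-0.2, -0.5, -0.8]
width: 0.732
grip_force: 30.0
```

```bash
python3 - <<'E'
from h import *
w=snapshot("wrist"); t=snapshot("top"); pickle.dump((w,t),open('pics/18.pkl','wb')); h=held(w,.0095); print('held',h)
P=Plan(); print(P.p,np.degrees(P.y))
q,i=fit(t,'carton',(.6513,.0787,np.radians(-2.2))); print('A',q,i)
w=np.degrees
P.go(.6515+h[0],.0790,.078,np.radians(-2.2),name='A')
E
```

```text
held (np.float64(0.0008401991621782012), np.float64(0.049153377450822), np.float64(4.681235347771931e-05), 21)
[ 0.59909155 -0.01980278  0.09901519] 177.7212272476874
A [0.68009112 0.06763705 0.22822962] 0.0944273445403474
A | turn 1 x -0.02 | shift 5 x [-0.329, 0.672, 0.14] yaw 177.8
```

Request:
jog_arm(
  targets=[
    [[-0.329, 0.672, 0.14, 0, 0, 0], [-0.329, 0.672, 0.14, 0, 0, 0], [-0.329, 0.672, 0.14, 0, 0, 0], [-0.329, 0.672, 0.14, 0, 0, 0], [-0.329, 0.672, 0.14, 0, 0, 0], [0, 0, 0, 0, 0, 0], [0, 0, 0, 0, 0, 0], [0, 0, 0, 0, 0, 0], [0, 0, 0, 0, 0, 0]],
  ],
)

```text
time_s: 43.25
position: [0.6529, 0.0776, 0.0781]
eef_rot: [-3.141, 0.0, 3.1]
wrist_force: [-0.2, -0.8, -1.1]
width: 0.728
grip_force: 30.0
```

```bash
python3 - <<'E'
from h import *
P=Plan(); print(P.p,np.degrees(P.y)); P.go(.6523,.0787,.0325,np.radians(-2.2),name='A',n=3)
E
```

```text
[0.65294831 0.07756888 0.07809587] 177.62095401327977
A | turn 1 x -0.045 | shift 3 x [0.008, 0.012, 0.507] yaw 177.8
```

Request:
jog_arm(
  targets=[
    [[0.01, 0.01, 0.5, 0, 0, 0], [0, 0, 0.4, 0, 0, 0], [0, 0, 0.2, 0, 0, 0], [0, 0, 0, 0, 0, 0], [0, 0, 0.2, 0, 0, 0], [0, 0, 0.2, 0, 0, 0], [0, 0, 0, 0, 0, 0], [0, 0, 0, 0, 0, 0]],
  ],
)

```text
time_s: 44.05
position: [0.6526, 0.0788, 0.0328]
eef_rot: [-3.142, -0.0, 3.101]
wrist_force: [0.3, 0.1, -0.5]
width: 0.732
grip_force: 30.0
```

Request:
jog_arm(
  targets=[
    [[0, 0, 0.04, 0, 0, 0], [0, 0, 0, 0, 0, 0], [0, 0, 0, 0, 0, 0]],
  ],
)

```text
time_s: 44.35
position: [0.6528, 0.0788, 0.0319]
eef_rot: [3.142, 0.0, 3.101]
wrist_force: [-0.3, 0.5, 0.6]
width: 0.731
grip_force: 30.0
```

Request:
jog_arm(
  targets=[
    [[0, 0, 0, 0, 0, 0], [0, 0, 0, 0, 0, 0], [0, 0, 0, 0, 0, 0], [0, 0, 0, 0, 0, 0]],
  ],
  hand=1,
)

```text
time_s: 44.75
position: [0.6527, 0.0788, 0.0318]
eef_rot: [3.142, 0.0, 3.101]
wrist_force: [0.8, 0.3, 0.7]
width: 0.967
grip_force: 0.0
```

Request:
jog_arm(
  targets=[
    [[0, 0, -0.9, 0, 0, 0], [0, 0, -0.9, 0, 0, 0], [0, 0, -0.9, 0, 0, 0], [0, 0, 0, 0, 0, 0], [0, 0, 0, 0, 0, 0]],
  ],
)

```text
time_s: 45.25
position: [0.653, 0.0789, 0.1132]
eef_rot: [3.141, 0.001, 3.101]
wrist_force: [0.7, 0.3, -0.9]
width: 0.999
grip_force: 0.0
```

```bash
python3 - <<'E'
from h import *
P=Plan(); print(P.p,np.degrees(P.y))
w=snapshot("wrist"); t=snapshot("top"); s=snapshot("side"); pickle.dump((w,t,s),open('pics/19.pkl','wb'))
cv2.imwrite('pics/s19.png',cv2.resize(s["color"][165:300,190:350,::-1],None,fx=4,fy=4,interpolation=cv2.INTER_CUBIC))
for n,m,g in (('A','closed',(.6513,.0787,np.radians(-2.2))),('B','closed',(.6177,-.1279,np.radians(-10.1))),('C','closed',(.452,-.1436,np.radians(-8.4))),('board','board',(.4296,-.3552,np.radians(5.6)))):
  for c,f in ((t,0),(w,1),(s,0)):
    try: q,i=fit(c,m,g,fish=f); print(n,q[:2].round(4),np.degrees(q[2]).round(1),round(i,3))
    except Exception: print(n,'hidden')
E
```

```text
[0.65298718 0.07887069 0.11324209] 177.6956200573504
A hidden
A [0.6521 0.0788] -2.3 0.92
A [0.6523 0.0786] -4.5 0.942
B [ 0.6181 -0.1282] -10.0 0.987
B [ 0.6186 -0.1293] -10.3 0.89
B [ 0.6184 -0.1276] -11.5 0.942
C [ 0.452  -0.1435] -8.1 0.984
C [ 0.4512 -0.1453] -7.0 0.987
C [ 0.4521 -0.1433] -9.9 0.946
board [ 0.4296 -0.3552] 5.6 0.977
board hidden
board [ 0.4308 -0.3545] 5.2 0.947
```

View pics/s19.png

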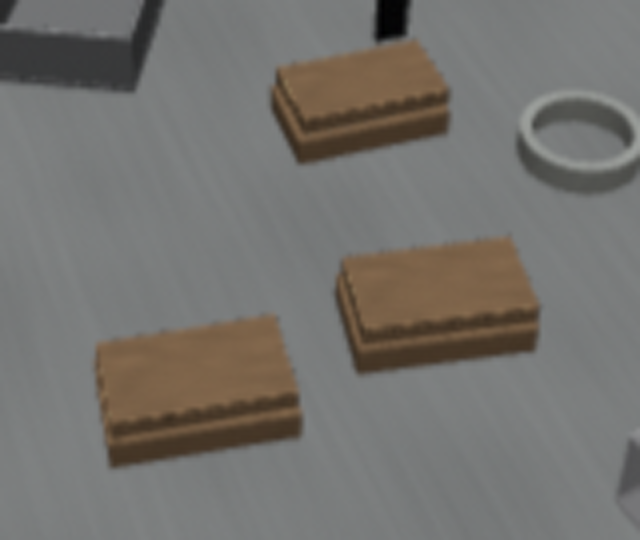

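All three lids sit level and down on their cartons. Now pick up carton A by its base.

Request:
jog_arm(
  targets=[
    [[0.02, 0, 0.9, 0, 0, 0], [0, 0, 0.9, 0, 0, 0], [0, 0, 0.9, 0, 0, 0], [0, 0, 0.6, 0, 0, 0], [0, 0, 0.27, 0, 0, 0], [0, 0, 0, 0, 0, 0], [0, 0, 0, 0, 0, 0], [0, 0, 0, 0, 0, 0]],
  ],
)

```text
time_s: 46.2
position: [0.6529, 0.0788, 0.0068]
eef_rot: [3.141, 0.002, 3.101]
wrist_force: [-0.6, 0.1, -0.1]
width: 0.999
grip_force: 0.0
```

```bash
python3 - <<'E'
from h import *
P=Plan(); print(P.p,np.degrees(P.y))
w,t,s=pickle.load(open('pics/19.pkl','rb'))
for th in (45,55,65,80,90):
  for c in (t,s):
    q,i=fit(c,'board',(.4296,-.3552,np.radians(5)),thr=th); print(th,q[:2].round(4),np.degrees(q[2]).round(1),round(i,3))
E
```

```text
[0.65287528 0.07883679 0.00679663] 177.68705475105938
45 [ 0.4294 -0.3557] 5.3 0.986
45 [ 0.4303 -0.3555] 5.4 0.973
55 [ 0.4297 -0.3556] 5.4 0.989
55 [ 0.4295 -0.3552] 5.0 0.961
65 [ 0.4295 -0.3558] 5.2 0.983
65 [ 0.4304 -0.3549] 5.4 0.952
80 [ 0.4299 -0.3556] 5.6 0.965
80 [ 0.4308 -0.3545] 5.2 0.931
90 [ 0.4298 -0.3555] 5.1 0.951
90 [ 0.4316 -0.3537] 5.4 0.9
```

Request:
jog_arm(
  targets=[
    [[0, 0, 0.07, 0, 0, 0], [0, 0, 0, 0, 0, 0], [0, 0, 0, 0, 0, 0]],
  ],
)

```text
time_s: 46.5
position: [0.6522, 0.0788, 0.0038]
eef_rot: [3.141, 0.0, 3.101]
wrist_force: [-0.8, -0.5, -0.2]
width: 1.001
grip_force: 0.0
```

Request:
jog_arm(
  targets=[
    [[0, 0, 0, 0, 0, 0], [0, 0, 0, 0, 0, 0], [0, 0, 0, 0, 0, 0], [0, 0, 0, 0, 0, 0], [0, 0, 0, 0, 0, 0]],
  ],
  hand=-1,
)

```text
time_s: 47.0
position: [0.6521, 0.0788, 0.0035]
eef_rot: [-3.142, 0.0, 3.101]
wrist_force: [0.0, 0.1, 1.2]
width: 0.781
grip_force: 30.0
```

Request:
jog_arm(
  targets=[
    [[0, 0, -0.2, 0, 0, 0], [0, 0, -0.6, 0, 0, 0], [0, 0, -0.6, 0, 0, 0], [0, 0, -0.6, 0, 0, 0], [0, 0, -0.6, 0, 0, 0], [0, 0, -0.4, 0, 0, 0], [0, 0, 0, 0, 0, 0], [0, 0, 0, 0, 0, 0]],
  ],
)

```text
time_s: 47.8
position: [0.6518, 0.0789, 0.0931]
eef_rot: [3.142, -0.0, 3.101]
wrist_force: [-0.3, 0.2, -2.8]
width: 0.78
grip_force: 30.0
```

```bash
python3 - <<'E'
from h import *
P=Plan(); s=sensors.read_state(); print(P.p,np.degrees(P.y),s['width']*87)
w=snapshot("wrist"); pickle.dump(w,open('pics/w20.pkl','wb'))
P.go(.4298,-.3556,.085,np.radians(5.3),name='board',v=25)
E
```

```text
[0.65180528 0.07888823 0.09309042] 177.69934414642793 67.8614613526414
board | turn 2 x -0.95 | shift 20 x [0.435, -0.687, 0.013] yaw 185.3
```

Request:
jog_arm(
  targets=[
    [[0, 0, 0, 0, 0, -0.95], [0, 0, 0, 0, 0, -0.95], [0.435, -0.687, 0.013, 0, 0, 0], [0.435, -0.687, 0.013, 0, 0, 0], [0.435, -0.687, 0.013, 0, 0, 0], [0.435, -0.687, 0.013, 0, 0, 0], [0.435, -0.687, 0.013, 0, 0, 0], [0.435, -0.687, 0.013, 0, 0, 0], [0.435, -0.687, 0.013, 0, 0, 0], [0.435, -0.687, 0.013, 0, 0, 0]],
  ],
)

```text
time_s: 48.85
position: [0.5621, -0.0957, 0.0893]
eef_rot: [3.142, -0.002, -3.049]
wrist_force: [0.0, -0.3, -1.9]
width: 0.779
grip_force: 30.0
```

Request:
jog_arm(
  targets=[
    [[0.435, -0.687, 0.013, 0, 0, 0], [0.435, -0.687, 0.013, 0, 0, 0], [0.435, -0.687, 0.013, 0, 0, 0], [0.435, -0.687, 0.013, 0, 0, 0], [0.435, -0.687, 0.013, 0, 0, 0], [0.435, -0.687, 0.013, 0, 0, 0], [0.435, -0.687, 0.013, 0, 0, 0], [0.435, -0.687, 0.013, 0, 0, 0], [0.435, -0.687, 0.013, 0, 0, 0], [0.435, -0.687, 0.013, 0, 0, 0]],
  ],
)

```text
time_s: 49.85
position: [0.4513, -0.3127, 0.0856]
eef_rot: [3.141, -0.001, -3.049]
wrist_force: [-0.1, -0.5, -2.4]
width: 0.784
grip_force: 30.0
```

Request:
jog_arm(
  targets=[
    [[0.435, -0.687, 0.013, 0, 0, 0], [0.435, -0.687, 0.013, 0, 0, 0], [0, 0, 0, 0, 0, 0], [0, 0, 0, 0, 0, 0], [0, 0, 0, 0, 0, 0], [0, 0, 0, 0, 0, 0]],
  ],
)

```text
time_s: 50.45
position: [0.4307, -0.3547, 0.0854]
eef_rot: [3.141, -0.0, -3.048]
wrist_force: [-0.2, 0.4, -1.9]
width: 0.78
grip_force: 30.0
```

```bash
python3 - <<'E'
from h import *
P=Plan(); s=sensors.read_state(); print(P.p,np.degrees(s['eef_rot']),s['joints'].round(2),s['width']*87)
P.go(.4300,-.3556,.0185,np.radians(5.3),name='down',n=4)
w=snapshot("wrist"); t=snapshot("top"); pickle.dump((w,t),open('pics/21.pkl','wb'))
for n,m,g in (('B','closed',(.6177,-.1279,np.radians(-10.1))),('C','closed',(.452,-.1436,np.radians(-8.4))),('held','closed',None)):
    if g is None: continue
    for c,f in ((t,0),(w,1)):
        try: q,i=fit(c,m,g,fish=f); print(n,q[:2].round(4),np.degrees(q[2]).round(1),round(i,3))
        except Exception: print(n,'hidden')
E
```

```text
[ 0.43071462 -0.35468555  0.08543999] [ 1.79970425e+02 -1.47255417e-02 -1.74616367e+02] [ 0.03  0.31  0.69  1.88 -0.23  1.03  2.47] 67.85192216212492
down | turn 1 x 0.021 | shift 4 x [0.007, -0.007, 0.558] yaw -174.7
B [ 0.6178 -0.1282] -10.0 0.987
B hidden
C [ 0.452  -0.1435] -8.1 0.986
C [ 0.4534 -0.1468] -12.9 0.894
```

Request:
jog_arm(
  targets=[
    [[0.01, -0.01, 0.7, 0, 0, 0], [0, 0, 0.7, 0, 0, 0], [0, 0, 0.5, 0, 0, 0], [0, 0, 0.3, 0, 0, 0], [0, 0, 0, 0, 0, 0], [0, 0, 0, 0, 0, 0], [0, 0, 0, 0, 0, 0]],
  ],
)

```text
time_s: 51.25
position: [0.4305, -0.3565, 0.0206]
eef_rot: [-3.141, 0.001, -3.049]
wrist_force: [-0.0, 1.1, -2.1]
width: 0.784
grip_force: 30.0
```

Request:
jog_arm(
  targets=[
    [[0.02, 0.02, 0.1, 0, 0, 0], [0, 0, 0.1, 0, 0, 0], [0, 0, 0, 0, 0, 0], [0, 0, 0, 0, 0, 0], [0, 0, 0, 0, 0, 0]],
  ],
)

```text
time_s: 51.75
position: [0.4292, -0.3555, 0.0138]
eef_rot: [3.142, -0.0, -3.049]
wrist_force: [-1.1, 0.7, -2.5]
width: 0.775
grip_force: 30.0
```

Request:
jog_arm(
  targets=[
    [[0, 0, 0.01, 0, 0, 0], [0, 0, 0, 0, 0, 0], [0, 0, 0, 0, 0, 0], [0, 0, 0, 0, 0, 0], [0, 0, 0, 0, 0, 0]],
  ],
  hand=1,
)

```text
time_s: 52.25
position: [0.4293, -0.3556, 0.0136]
eef_rot: [-3.141, 0.0, -3.049]
wrist_force: [0.2, 0.1, -0.0]
width: 0.996
grip_force: 0.0
```

Request:
jog_arm(
  targets=[
    [[0, 0, -0.3, 0, 0, 0], [0, 0, -0.9, 0, 0, 0], [0, 0, -0.9, 0, 0, 0], [0, 0, -0.9, 0, 0, 0], [0, 0, 0, 0, 0, 0], [0, 0, 0, 0, 0, 0]],
  ],
)

```text
time_s: 52.85
position: [0.4297, -0.3556, 0.1043]
eef_rot: [-3.141, 0.002, -3.049]
wrist_force: [1.1, -0.1, -0.0]
width: 0.999
grip_force: 0.0
```

```bash
python3 - <<'E'
from h import *
w=snapshot("wrist"); t=snapshot("top"); s=snapshot("side"); pickle.dump((w,t,s),open('pics/22.pkl','wb'))
P=Plan(); print(P.p,np.degrees(P.y))
P.go(.452,-.1434,.105,np.radians(-8.2),name='C')
MOD['top1']=box(.112,.064,.026,.04)+box(.116,.068,0,.022)
for c,f,l in ((t,0,'top'),(w,1,'wrist'),(s,0,'side')):
    for m,g,z in (('closed',(.4298,-.3556,np.radians(5.3)),.01),('closed',(.452,-.1436,np.radians(-8.4)),0)):
        for th in (70,100):
            try: q,i=fit(c,m,g,z,fish=f,thr=th); print(l,th,q[:2].round(4),np.degrees(q[2]).round(1),round(i,3))
            except Exception: print('hidden')
E
```

```text
[ 0.42875082 -0.35504949  0.1026254 ] -174.70831458533763
C | turn 4 x 0.843 | shift 8 x [0.03, 0.887, -0.01] yaw -188.2
top 70 [ 0.4684 -0.3556] 41.0 0.659
top 100 [ 0.4707 -0.3555] 41.9 0.625
top 70 [ 0.452  -0.1435] -7.9 0.986
top 100 [ 0.4517 -0.1436] -8.6 0.951
wrist 70 [ 0.4089 -0.3594] 5.3 0.831
hidden
wrist 70 [ 0.4496 -0.1561] -24.7 0.772
wrist 100 [ 0.4687 -0.222 ] -3.7 0.482
side 70 [ 0.419 -0.372] 5.3 0.829
side 100 [ 0.4286 -0.3555] 5.1 0.808
side 70 [ 0.449 -0.144] -11.4 0.336
side 100 [ 0.45   -0.1415] -10.7 0.179
```

Request:
jog_arm(
  targets=[
    [[0.03, 0.887, 0, 0, 0, 0], [0.03, 0.887, 0, 0, 0, 0], [0.03, 0.887, 0, 0, 0, 0], [0.03, 0.887, 0, 0, 0, 0], [0.03, 0.887, 0, 0, 0, 0.843], [0.03, 0.887, 0, 0, 0, 0.843], [0.03, 0.887, 0, 0, 0, 0.843], [0.03, 0.887, 0, 0, 0, 0.843], [0, 0, 0, 0, 0, 0], [0, 0, 0, 0, 0, 0]],
  ],
)

```text
time_s: 54.0
position: [0.4115, -0.1435, 0.103]
eef_rot: [-3.141, -0.001, 3.001]
wrist_force: [-0.8, -1.3, -0.1]
width: 0.998
grip_force: 0.0
```

```bash
python3 - <<'E'
from h import *
t=snapshot("top"); s=snapshot("side"); pickle.dump((t,s),open('pics/23.pkl','wb'))
P=Plan(); print(P.p,np.degrees(P.y)); P.go(.452,-.1435,.04,np.radians(-8.2),name='C',n=3)
for c,f,l in ((t,0,'top'),(s,0,'side')):
    for th in (100,110,120,130):
        try: q,i=fit(c,'closed',(.4298,-.3556,np.radians(5.3)),.01,fish=f,thr=th); print(l,th,q[:2].round(4),np.degrees(q[2]).round(1),round(i,3))
        except Exception: print('hidden')
H=cv2.cvtColor(t["color"],cv2.COLOR_RGB2HSV); print(H[236,372],H[230,369],H[247,371],H[225,370],H[212,355])
E
```

```text
[ 0.41153884 -0.14450089  0.1031482 ] 171.78431649372
C | turn 1 x -0.004 | shift 3 x [-0.443, 0.075, 0.702] yaw 171.8
top 100 [ 0.4204 -0.3527] 8.3 0.496
top 110 [ 0.4163 -0.3496] 10.0 0.5
top 120 [ 0.418  -0.3493] 9.5 0.506
top 130 [ 0.4299 -0.3478] 7.8 0.529
side 100 [ 0.4286 -0.356 ] 5.5 0.951
hidden
hidden
hidden
[ 16 136 144] [ 15 145 139] [ 19 121 173] [ 16 140 146] [  6 176  84]
```

Request:
jog_arm(
  targets=[
    [[-0.66, 0.09, 0, 0, 0, 0], [-0.67, 0.09, 0, 0, 0, 0], [0, 0, 0.7, 0, 0, 0], [0, 0, 0.7, 0, 0, 0], [0, 0, 0.7, 0, 0, 0], [0, 0, 0, 0, 0, 0], [0, 0, 0, 0, 0, 0], [0, 0, 0, 0, 0, 0]],
  ],
)

```text
time_s: 54.9
position: [0.4527, -0.1446, 0.0414]
eef_rot: [-3.141, 0.001, 2.998]
wrist_force: [0.9, 0.5, -0.4]
width: 1.001
grip_force: 0.0
```

```bash
python3 - <<'E'
from h import *
P=Plan(); print(P.p,np.degrees(P.y)); P.go(.452,-.1436,.0045,np.radians(-8.2),name='C',n=3)
t=snapshot("top"); w=snapshot("wrist"); pickle.dump((t,w),open('pics/24.pkl','wb'))
for th in (60,75): q,i=fit(t,'board',(.4298,-.3556,np.radians(5.3)),0,thr=th); print(q[:2].round(4),np.degrees(q[2]).round(1),round(i,3))
E
```

```text
[ 0.45273802 -0.14463684  0.04143264] 171.7678375858813
C | turn 1 x -0.008 | shift 3 x [0.01, 0.01, 0.41] yaw 171.8
[ 0.4295 -0.3556] 5.6 0.986
[ 0.4298 -0.3559] 5.4 0.97
```

Request:
jog_arm(
  targets=[
    [[0.01, 0.02, 0.5, 0, 0, 0], [0.01, 0.01, 0.45, 0, 0, 0], [0, 0, 0.25, 0, 0, 0], [0, 0, 0, 0, 0, 0], [0, 0, 0, 0, 0, 0], [0, 0, 0, 0, 0, 0]],
  ],
)

```text
time_s: 55.6
position: [0.452, -0.1432, 0.0049]
eef_rot: [-3.142, 0.001, 2.998]
wrist_force: [-0.3, -0.3, -0.0]
width: 1.0
grip_force: 0.0
```

Request:
jog_arm(
  targets=[
    [[0, 0, 0, 0, 0, 0], [0, 0, 0, 0, 0, 0], [0, 0, 0, 0, 0, 0], [0, 0, 0, 0, 0, 0], [0, 0, 0, 0, 0, 0]],
  ],
  hand=-1,
)

```text
time_s: 56.1
position: [0.4517, -0.143, 0.0046]
eef_rot: [3.142, 0.0, 2.999]
wrist_force: [-0.7, 0.1, 3.0]
width: 0.778
grip_force: 30.0
```

Request:
jog_arm(
  targets=[
    [[0, 0, -0.2, 0, 0, 0], [0, 0, -0.7, 0, 0, 0], [0, 0, -0.7, 0, 0, 0], [0, 0, -0.7, 0, 0, 0], [0, 0, -0.7, 0, 0, 0], [0, 0, -0.7, 0, 0, 0], [0, 0, -0.3, 0, 0, 0], [0, 0, 0, 0, 0, 0], [0, 0, 0, 0, 0, 0]],
  ],
)

```text
time_s: 57.0
position: [0.4511, -0.1428, 0.1237]
eef_rot: [3.142, -0.001, 2.999]
wrist_force: [-1.1, -0.2, -3.1]
width: 0.777
grip_force: 30.0
```

```bash
python3 - <<'E'
from h import *
P=Plan(); s=sensors.read_state(); print(P.p,np.degrees(P.y),s['width']*87)
P.go(.4298,-.3556,.12,np.radians(5.3),name='board',v=25)
E
```

```text
[ 0.45114325 -0.14284224  0.12367365] 171.80906592233413 67.63865201430623
board | turn 4 x -0.843 | shift 9 x [0.151, -0.777, 0.014] yaw 185.3
```

Request:
jog_arm(
  targets=[
    [[0, 0, 0, 0, 0, -0.843], [0, 0, 0, 0, 0, -0.843], [0, 0, 0, 0, 0, -0.843], [0, 0, 0, 0, 0, -0.843], [0.151, -0.777, 0.014, 0, 0, 0], [0.151, -0.777, 0.014, 0, 0, 0], [0.151, -0.777, 0.014, 0, 0, 0], [0.151, -0.777, 0.014, 0, 0, 0], [0.151, -0.777, 0.014, 0, 0, 0], [0.151, -0.777, 0.014, 0, 0, 0]],
  ],
)

```text
time_s: 58.0
position: [0.4365, -0.2854, 0.1205]
eef_rot: [3.141, -0.002, -3.049]
wrist_force: [0.5, 0.7, -2.5]
width: 0.779
grip_force: 30.0
```

Request:
jog_arm(
  targets=[
    [[0.151, -0.777, 0.014, 0, 0, 0], [0.151, -0.777, 0.014, 0, 0, 0], [0.151, -0.777, 0.014, 0, 0, 0], [0, 0, 0, 0, 0, 0], [0, 0, 0, 0, 0, 0], [0, 0, 0.6, 0, 0, 0], [0, 0, 0.6, 0, 0, 0], [0, 0, 0.5, 0, 0, 0], [0, 0, 0, 0, 0, 0], [0, 0, 0, 0, 0, 0]],
  ],
)

```text
time_s: 59.0
position: [0.4304, -0.3553, 0.0696]
eef_rot: [3.141, -0.001, -3.049]
wrist_force: [-1.0, -0.7, -2.1]
width: 0.78
grip_force: 30.0
```

```bash
python3 - <<'E'
from h import *
P=Plan(); s=sensors.read_state(); print(P.p,np.degrees(s['eef_rot']),s['wrist_force'].round(1))
P.go(.4296,-.3556,.0555,np.radians(5.4),name='down',n=1)
t=snapshot("top"); q,i=fit(t,'closed',(.6178,-.1281,np.radians(-10)),0); print('B',q,i)
E
```

```text
[ 0.43037314 -0.35526882  0.06956974] [ 1.79982450e+02 -4.33534044e-02 -1.74680920e+02] [-1.  -0.7 -2.1]
down | turn 1 x -0.02 | shift 1 x [0.027, -0.009, 0.469] yaw -174.6
B [ 0.61777393 -0.12820497 -0.17541074] 0.9884902931410295
```

Request:
jog_arm(
  targets=[
    [[0.02, 0, 0.2, 0, 0, 0], [0, 0, 0.15, 0, 0, 0], [0, 0, 0.07, 0, 0, 0], [0, 0, 0, 0, 0, 0], [0, 0, 0, 0, 0, 0], [0, 0, 0, 0, 0, 0]],
  ],
)

```text
time_s: 59.65
position: [0.4299, -0.3558, 0.0572]
eef_rot: [-3.141, 0.0, -3.049]
wrist_force: [-0.7, 0.3, -3.0]
width: 0.776
grip_force: 30.0
```

Request:
jog_arm(
  targets=[
    [[0.01, 0, 0.06, 0, 0, 0], [0, 0, 0, 0, 0, 0], [0, 0, 0, 0, 0, 0], [0, 0, 0, 0, 0, 0]],
  ],
)

```text
time_s: 60.05
position: [0.4295, -0.3558, 0.0553]
eef_rot: [-3.142, 0.0, -3.049]
wrist_force: [-0.3, 0.9, -1.3]
width: 0.78
grip_force: 30.0
```

Request:
jog_arm(
  targets=[
    [[0, 0, 0, 0, 0, 0], [0, 0, 0, 0, 0, 0], [0, 0, 0, 0, 0, 0], [0, 0, 0, 0, 0, 0], [0, 0, 0, 0, 0, 0]],
  ],
  hand=1,
)

```text
time_s: 60.55
position: [0.4296, -0.3558, 0.0553]
eef_rot: [-3.141, 0.0, -3.049]
wrist_force: [0.3, -0.1, -0.1]
width: 0.994
grip_force: 0.0
```

Request:
jog_arm(
  targets=[
    [[0, 0, -0.3, 0, 0, 0], [0, 0, -0.9, 0, 0, 0], [0, 0, -0.9, 0, 0, 0], [0, 0, -0.6, 0, 0, 0], [0, 0, 0, 0, 0, 0], [0, 0, 0, 0, 0, 0]],
  ],
)

```text
time_s: 61.15
position: [0.4297, -0.3557, 0.1366]
eef_rot: [-3.141, 0.001, -3.049]
wrist_force: [0.0, 0.1, -0.4]
width: 0.998
grip_force: 0.0
```

```bash
python3 - <<'E'
from h import *
P=Plan(); print(P.p,np.degrees(P.y)); P.go(.6178,-.1283,.12,np.radians(-10.1),name='B')
E
```

```text
[ 0.42969937 -0.35573294  0.13662076] -174.70068510141624
B | turn 4 x 0.962 | shift 11 x [-0.44, 0.778, 0.05] yaw -190.1
```

Request:
jog_arm(
  targets=[
    [[0, 0, 0, 0, 0, 0.962], [0, 0, 0, 0, 0, 0.962], [0, 0, 0, 0, 0, 0.962], [0, 0, 0, 0, 0, 0.962], [-0.44, 0.778, 0.05, 0, 0, 0], [-0.44, 0.778, 0.05, 0, 0, 0], [-0.44, 0.778, 0.05, 0, 0, 0], [-0.44, 0.778, 0.05, 0, 0, 0], [-0.44, 0.778, 0.05, 0, 0, 0], [-0.44, 0.778, 0.05, 0, 0, 0]],
  ],
)

```text
time_s: 62.15
position: [0.5319, -0.2306, 0.126]
eef_rot: [-3.142, -0.002, 2.965]
wrist_force: [0.9, -0.4, -0.3]
width: 0.999
grip_force: 0.0
```

Request:
jog_arm(
  targets=[
    [[-0.44, 0.778, 0.05, 0, 0, 0], [-0.44, 0.778, 0.05, 0, 0, 0], [-0.44, 0.778, 0.05, 0, 0, 0], [-0.44, 0.778, 0.05, 0, 0, 0], [-0.44, 0.778, 0.05, 0, 0, 0], [0, 0, 0, 0, 0, 0], [0, 0, 0, 0, 0, 0], [0, 0, 0, 0, 0, 0]],
  ],
)

```text
time_s: 62.95
position: [0.6165, -0.1296, 0.1192]
eef_rot: [-3.141, -0.001, 2.964]
wrist_force: [-0.4, -0.8, 0.5]
width: 0.999
grip_force: 0.0
```

```bash
python3 - <<'E'
from h import *
P=Plan(); print(P.p,np.degrees(P.y))
t=snapshot("top"); s=snapshot("side"); w=snapshot("wrist"); pickle.dump((t,s,w),open('pics/25.pkl','wb'))
MOD['stack2']=MOD['closed']+[(x,y,z+.04) for x,y,z in MOD['closed']]
for l,c in (('t',t),('s',s)):
  for th in (70,85,100,115):
   for m,z in (('stack2',.01),('lids1',.076)):
    try: q,i=fit(c,m,(.4296,-.3556,np.radians(5.3)),z,thr=th); print(l,th,m,q[:2].round(4),np.degrees(q[2]).round(1),round(i,3))
    except Exception: print('hidden')
q,i=fit(w,'closed',(.6178,-.1283,np.radians(-10.1)),0,True); print('B',q,i)
P.go(.6179,-.1283,.04,np.radians(-10.1),n=3,name='B')
E
```

```text
[ 0.61649586 -0.12962967  0.11915957] 169.82112568380884
t 70 stack2 [ 0.4286 -0.3532] 7.6 0.768
t 70 lids1 [ 0.4223 -0.347 ] -2.9 0.597
t 85 stack2 [ 0.4286 -0.352 ] 8.4 0.781
t 85 lids1 [ 0.4209 -0.347 ] -2.8 0.608
t 100 stack2 [ 0.4286 -0.3509] 8.3 0.798
t 100 lids1 [ 0.4181 -0.3418] 6.5 0.619
t 115 stack2 [ 0.428  -0.3489] 9.7 0.816
t 115 lids1 [ 0.4212 -0.3442] 4.8 0.633
s 70 stack2 [ 0.4212 -0.3718] 5.2 0.839
s 70 lids1 [ 0.4139 -0.3889] -15.3 0.615
s 85 stack2 [ 0.4227 -0.3709] 5.3 0.851
s 85 lids1 [ 0.4146 -0.3888] -14.7 0.623
s 100 stack2 [ 0.4278 -0.3557] 5.6 0.945
s 100 lids1 [ 0.4198 -0.3824] -3.3 0.714
hidden
hidden
B [ 0.61860702 -0.12852663 -0.17736711] 0.9216974834574431
B | turn 1 x -0.02 | shift 3 x [-0.013, 0.017, 0.88] yaw 169.9
```

Request:
jog_arm(
  targets=[
    [[-0.02, 0.02, 0.9, 0, 0, 0], [0, 0, 0.9, 0, 0, 0], [0, 0, 0.9, 0, 0, 0], [0, 0, 0.5, 0, 0, 0], [0, 0, 0.3, 0, 0, 0], [0, 0, 0, 0, 0, 0], [0, 0, 0, 0, 0, 0], [0, 0, 0, 0, 0, 0]],
  ],
)

```text
time_s: 63.9
position: [0.6191, -0.1282, 0.0161]
eef_rot: [3.141, 0.002, 2.965]
wrist_force: [0.1, 0.2, -0.0]
width: 1.0
grip_force: 0.0
```

Request:
jog_arm(
  targets=[
    [[0.03, 0, 0.2, 0, 0, 0], [0, 0, 0.18, 0, 0, 0], [0, 0, 0, 0, 0, 0], [0, 0, 0, 0, 0, 0], [0, 0, 0, 0, 0, 0]],
  ],
)

```text
time_s: 64.4
position: [0.6173, -0.1279, 0.0034]
eef_rot: [-3.141, 0.0, 2.965]
wrist_force: [-0.2, -0.2, 1.2]
width: 1.0
grip_force: 0.0
```

Request:
jog_arm(
  targets=[
    [[0, 0, 0, 0, 0, 0], [0, 0, 0, 0, 0, 0], [0, 0, 0, 0, 0, 0], [0, 0, 0, 0, 0, 0], [0, 0, 0, 0, 0, 0]],
  ],
  hand=-1,
)

```text
time_s: 64.9
position: [0.6173, -0.1278, 0.0034]
eef_rot: [3.142, 0.0, 2.965]
wrist_force: [-0.3, -0.1, 1.4]
width: 0.779
grip_force: 30.0
```

Request:
jog_arm(
  targets=[
    [[0, 0, -0.2, 0, 0, 0], [0, 0, -0.7, 0, 0, 0], [0, 0, -0.7, 0, 0, 0], [0, 0, -0.7, 0, 0, 0], [0, 0, -0.7, 0, 0, 0], [0, 0, -0.7, 0, 0, 0], [0, 0, -0.7, 0, 0, 0], [0, 0, -0.7, 0, 0, 0], [0, 0, 0, 0, 0, 0], [0, 0, 0, 0, 0, 0]],
  ],
)

```text
time_s: 65.9
position: [0.6171, -0.1277, 0.1559]
eef_rot: [3.141, -0.0, 2.965]
wrist_force: [-0.1, 0.0, -3.7]
width: 0.78
grip_force: 30.0
```

```bash
python3 - <<'E'
from h import *
P=Plan(); s=sensors.read_state(); print(P.p,np.degrees(P.y),s['width']*87)
P.go(.4297,-.3556,.15,np.radians(5.3),name='board',v=25)
E
```

```text
[ 0.61708208 -0.12771376  0.15594353] 169.90319672438682 67.87875967212662
board | turn 4 x -0.962 | shift 12 x [0.577, -0.582, 0.017] yaw 185.3
```

Request:
jog_arm(
  targets=[
    [[0, 0, 0, 0, 0, -0.962], [0, 0, 0, 0, 0, -0.962], [0, 0, 0, 0, 0, -0.962], [0, 0, 0, 0, 0, -0.962], [0.577, -0.582, 0.017, 0, 0, 0], [0.577, -0.582, 0.017, 0, 0, 0], [0.577, -0.582, 0.017, 0, 0, 0], [0.577, -0.582, 0.017, 0, 0, 0], [0.577, -0.582, 0.017, 0, 0, 0], [0.577, -0.582, 0.017, 0, 0, 0]],
  ],
)

```text
time_s: 66.9
position: [0.5216, -0.2424, 0.1518]
eef_rot: [3.141, -0.002, -3.05]
wrist_force: [0.5, -0.0, -2.7]
width: 0.783
grip_force: 30.0
```

Request:
jog_arm(
  targets=[
    [[0.577, -0.582, 0.017, 0, 0, 0], [0.577, -0.582, 0.017, 0, 0, 0], [0.577, -0.582, 0.017, 0, 0, 0], [0.577, -0.582, 0.017, 0, 0, 0], [0.577, -0.582, 0.017, 0, 0, 0], [0.577, -0.582, 0.017, 0, 0, 0], [0, 0, 0, 0, 0, 0], [0, 0, 0, 0, 0, 0], [0, 0, 0.7, 0, 0, 0], [0, 0, 0.6, 0, 0, 0]],
  ],
)

```text
time_s: 67.9
position: [0.4304, -0.3544, 0.1102]
eef_rot: [3.141, 0.0, -3.048]
wrist_force: [-0.1, 0.5, -3.3]
width: 0.781
grip_force: 30.0
```

Request:
jog_arm(
  targets=[
    [[0, 0, 0, 0, 0, 0], [0, 0, 0, 0, 0, 0], [0, 0, 0, 0, 0, 0]],
  ],
)

```text
time_s: 68.2
position: [0.4304, -0.3556, 0.112]
eef_rot: [-3.141, 0.001, -3.049]
wrist_force: [0.2, -0.5, -2.2]
width: 0.779
grip_force: 30.0
```

```bash
python3 - <<'E'
from h import *
P=Plan(); s=sensors.read_state(); print(P.p,np.degrees(s['eef_rot']))
P.go(.4290,-.3557,.0945,np.radians(5.3),name='down',n=1)
E
```

```text
[ 0.43038673 -0.35563379  0.11202011] [-1.79965978e+02  4.31235757e-02 -1.74680133e+02]
down | turn 1 x 0.005 | shift 1 x [0.046, 0.002, 0.584] yaw -174.7
```

Request:
jog_arm(
  targets=[
    [[0.03, 0, 0.2, 0, 0, 0], [0, 0, 0.2, 0, 0, 0], [0, 0, 0.1, 0, 0, 0], [0, 0, 0, 0, 0, 0], [0, 0, 0, 0, 0, 0], [0, 0, 0, 0, 0, 0]],
  ],
)

```text
time_s: 68.8
position: [0.4289, -0.3558, 0.0964]
eef_rot: [-3.141, 0.0, -3.049]
wrist_force: [-0.7, 0.6, -2.5]
width: 0.779
grip_force: 30.0
```

Request:
jog_arm(
  targets=[
    [[0, 0, 0.07, 0, 0, 0], [0, 0, 0, 0, 0, 0], [0, 0, 0, 0, 0, 0], [0, 0, 0, 0, 0, 0]],
  ],
)

```text
time_s: 69.2
position: [0.4289, -0.3557, 0.0942]
eef_rot: [-3.142, -0.0, -3.049]
wrist_force: [-0.1, 0.7, -3.7]
width: 0.781
grip_force: 30.0
```

Request:
jog_arm(
  targets=[
    [[0, 0, 0, 0, 0, 0], [0, 0, 0, 0, 0, 0], [0, 0, 0, 0, 0, 0], [0, 0, 0, 0, 0, 0], [0, 0, 0, 0, 0, 0]],
  ],
  hand=1,
)

```text
time_s: 69.7
position: [0.4289, -0.3557, 0.0942]
eef_rot: [-3.141, 0.0, -3.049]
wrist_force: [-0.2, 0.5, -0.9]
width: 0.994
grip_force: 0.0
```

Request:
jog_arm(
  targets=[
    [[0, 0, -0.3, 0, 0, 0], [0, 0, -0.9, 0, 0, 0], [0, 0, -0.9, 0, 0, 0], [0, 0, -0.9, 0, 0, 0], [0, 0, -0.5, 0, 0, 0], [0, 0, 0, 0, 0, 0], [-0.3, 0.9, 0, 0, 0, 0], [-0.3, 0.9, 0, 0, 0, 0], [-0.3, 0.9, 0, 0, 0, 0], [-0.3, 0.9, 0, 0, 0, 0]],
  ],
)

```text
time_s: 70.7
position: [0.4543, -0.2434, 0.1979]
eef_rot: [3.141, -0.002, -3.049]
wrist_force: [0.5, 0.8, -0.7]
width: 0.999
grip_force: 0.0
```

Request:
jog_arm(
  targets=[
    [[-0.3, 0.9, 0, 0, 0, 0], [-0.3, 0.9, 0, 0, 0, 0], [-0.3, 0.9, 0, 0, 0, 0], [-0.3, 0.9, 0, 0, 0, 0], [-0.3, 0.9, 0, 0, 0, 0], [-0.3, 0.9, 0, 0, 0, 0], [-0.3, 0.9, 0, 0, 0, 0], [-0.3, 0.9, 0, 0, 0, 0], [0, 0, 0, 0, 0, 0], [0, 0, 0, 0, 0, 0]],
  ],
)

```text
time_s: 71.7
position: [0.506, -0.0228, 0.1979]
eef_rot: [-3.141, -0.002, -3.048]
wrist_force: [-0.0, -0.1, -0.1]
width: 0.994
grip_force: 0.0
```

```bash
python3 - <<'E'
from h import *
t=snapshot("top"); s=snapshot("side"); pickle.dump((t,s),open('pics/26.pkl','wb'))
def cr(p,x,y,w,h):
    x,y=max(x,0),max(y,0); return cv2.resize(p["color"][y:y+h,x:x+w,::-1],(400,600),interpolation=cv2.INTER_CUBIC)
ov=[]
for p in (t,s):
    p=dict(p); im=p["color"].copy(); u=project(p,xyz('board',(.4297,-.3556,np.radians(5.4))),0).mean(0).astype(int)
    ov.append(cr(p,u[0]-40,u[1]-75,80,120))
cv2.imwrite('pics/f26.png',np.hstack(ov))
MOD['stack3']=[(x,y,z+k*.04) for k in range(3) for x,y,z in MOD['closed']]
for l,c in (('t',t),('s',s)):
  for th in (95,100,105):
    try: q,i=fit(c,'stack3',(.4296,-.3556,np.radians(5.3)),.01,thr=th); print(l,th,q[:2].round(4),np.degrees(q[2]).round(1),round(i,3))
    except Exception: print('hidden')
E
```

```text
t 95 [ 0.4273 -0.3505] 8.3 0.831
t 100 [ 0.4273 -0.3505] 8.3 0.836
t 105 [ 0.427  -0.3501] 8.3 0.841
s 95 [ 0.428  -0.3568] 5.2 0.975
s 100 [ 0.4284 -0.3556] 5.1 0.958
s 105 [ 0.4283 -0.3555] 4.1 0.812
```

View pics/f26.png

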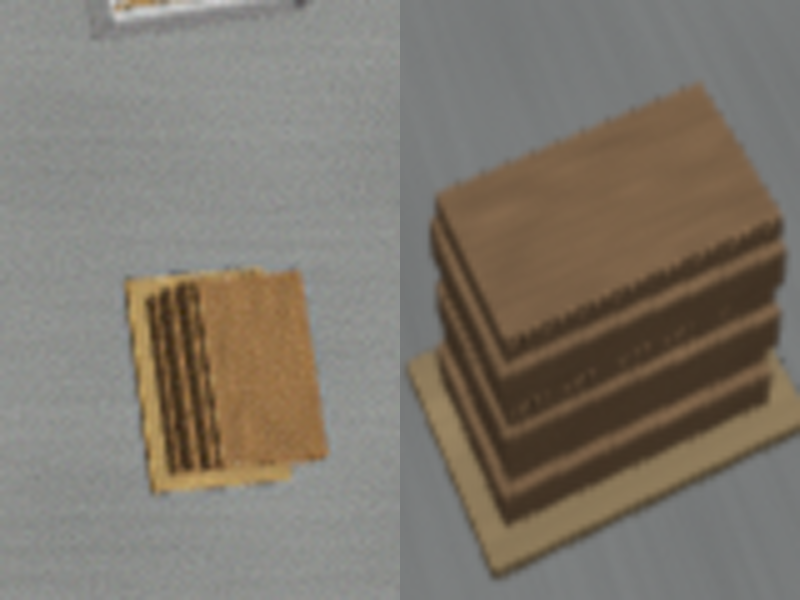

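The picture shows a straight three-carton column, centred on the board and in line with it. The lids are level, and the side-view fit puts it within about 2 mm of the board centre. Handing in.

```bash
python3 -c "
from workcell import job; print(job.finish_job())"
```

```text
the job is handed in; nothing more can be done
None
```

All three cartons are filled, lidded and stacked in one column, centred within about 2 mm and in line with the board; the job is handed in at about 72 s, with no verdict returned.

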